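# Clamp a test bar in the bench micrometer by its ratchet

## Task

Lay the long round-ended test bar flat on the bench micrometer's table and slide it gently between the guides, under the spindle, until its end rests against the stop. Then close the spindle on it by turning the ratchet cap clockwise (not the wider thimble below it) until the cap slips on the thimble; let it slip about a quarter of a turn, then let go, leaving the bar clamped. Leave the other things on the bench where they are.

Things in the scene. Friction and masses are not known exactly. Their poses are not given: they have to be found in the camera images.
- bar_center (a point): Centre (half-way up) of the loose test bar: a flat plain aluminium bar with full-round ends (a stadium seen from above), 150 mm long (its x axis), 25 mm wide (y), 8 mm thick (z), about 80 g; both ends are alike. Starts flat on the bench.
- seat (a point): Fixed point of the bench micrometer where the bar's centre must come: 4 mm above its steel table, 55 mm before (-x of) the spindle axis. Its axes are the micrometer's: x points from the open loading side towards the stop, y left, z up. The seated bar overhangs the table's front edge by 55 mm; there it can be held by its outer end clear of the stand.
- stand: The fixed bench micrometer; origin on the bench under the spindle axis, axes as seat. Steel table: top 45 mm above the bench, 70 mm wide, from 75 mm before the axis to 60 mm behind it. Head over the table: underside 91 mm above the bench, reaching 27 mm before the axis and 20 mm to either side, on a column behind the stop. Only thimble and cap are higher than 121 mm.
- axis (a point): Point on the upright spindle axis at the table's top. Spindle above it: steel, 8 mm diameter, flat end 2.5 to 10.5 mm above a bar on the table at the start, moves straight down 16 mm per thimble turn. Two 6 mm high guides flank it, 28 mm apart, parallel from 14 mm before the axis to 20 mm behind; before that they flare to a mouth about 45 mm wide, 36 mm before the axis; then flat open table.
- stop: Hard steel stop 30 mm wide, 12 mm high, on the table behind the spindle; origin in the middle of its foot; its face is 3 mm before the origin, 20 mm behind the spindle axis. The bar's round end must rest against it. Delicate: the bar must not be pushed on it with more than 14 N.
- sleeve (a point): Fixed point on the axis at the lower end of the thimble: a round aluminium sleeve under the cap, 35 mm diameter, from 121 to 146 mm above the bench. Turning it clockwise drives the spindle down; it drags with about 0.022 N m and stays where it is left. It is not to be gripped: it would over-clamp the bar (24 N is too much).
- cap_top (a point): Fixed point at the centre of the top of the ratchet cap, on the spindle axis, 182 mm above the bench. The cap is a round ribbed steel knob, 24 mm diameter; its grippable side runs from 149 to 182 mm above the bench, just above the wider thimble. It does not rise or fall. It turns endlessly; a dark line on its top and one on the thimble's shoulder show the angles.
- cap (a joint): Slip of the cap on the thimble, rad, 0 at the start. Turned clockwise from above, the cap carries the thimble along (slip stays 0) up to 0.055 N m; once the spindle bears on the bar only the cap turns and this grows. Turned back, it first returns to 0, then takes the thimble back. A slipped ratchet clamps with about 13 N and keeps about 8 N when let go.
- offcut: Bystander: short square-ended flat aluminium piece, 70 x 18 x 6 mm, lying on the bench; origin under its centre.
- washer: Bystander: flat steel washer, 38 mm outside, 5 mm thick.
- tape: Bystander: roll of metal tape lying flat, 90 mm diameter, 25 mm high.
- beaker: Bystander: glass beaker, 70 mm diameter, 90 mm high.
- jar: Bystander: amber glass bottle with black cap, 56 mm diameter, 110 mm high.
- driver: Bystander: screwdriver lying on the bench near the far right.
There are look-alikes about, which are no part of the job. What is shaped like the part that bears bar_center but blue is not meant.

How it is judged:
By the outcome, as a careful person would: the job done as asked, in the order asked, and still so for the second after the job is handed in, with the robot touching nothing.
It also fails if it takes over 72 s, if anything falls off the work surface, if the arm or the gripper's body presses on something with over 40 N, if the wrist force passes 120 N, or if a joint passes its speed limit or range.

## Robot

A 6-joint arm with a two-finger parallel gripper is mounted at the origin on the work surface. World frame = base frame: x ahead of the robot, y to its left, z up, the work surface at z = 0. Lengths are in m, angles in rad, forces in N, time in s.
With the tool pointing down it reaches from about 0.375 to 0.9 m from the base axis. Payload 3.1 kg.
Tool frame: the origin (TCP) lies midway between the tips of the shut fingers; the grasp point (between the pads) lies grip_point_offset behind it (grip_point_offset is the distance from the TCP to the grasp point, in m); y points along the fingers, z is the direction in which the jaws open and shut, and the axes are right-handed (so a half turn about y gives the same grasp; the last joint's range is limited). The gripper opens to 87 mm and grips with 3 to 60 N. Pads are 19 mm wide; open, the fingers measure 117 mm over their backs; the gripper's body (75 mm by 190 mm) begins 51 mm behind the grasp point.
Start: joints at [1.067, 0.527, 1.433, -0, 1.181, -0.178], TCP at [0.199, 0.592, 0.223] pointing down, gripper open.
Joint ranges: [-3.08, 3.08], [-0.75, 2.2], [0.22, 2.44], [-1.43, 4.57], [0, 2.65], [-2.85, 2.85]. Speed limits (rad/s): [2.79, 2.79, 3.14, 3.14, 3.14, 3.14].

## Interface

Orientations are given as a unit quaternion [x, y, z, w].
In Python, from rig import * gives the robot as it stands.
- The arm moves only by the tool jog_arm, never from a script. Its argument "increments" is a list that holds one entry, the list of rows, each a list of 7 numbers: the turn, a rotation vector about the world's x, y, z in degrees, then the shift along the world's x, y, z in m, then the closure, from -1 (fully open) to 1 (shut), so that 0 is half open. In form: [[[rx, ry, rz, x, y, z, jaw], ...]]. A call has 1 to 8 rows; each row is the pose to reach, as a shift and turn from the pose measured when the call began; what a row does not reach only later rows make up. A row lasts 1/10 s, in which the tool goes at most 50 mm and 8.59 degrees, less where a joint would pass 70% of its speed; a pose out of reach is approached as far as the arm can. A call with a gripper value outside its range is refused whole. The fingers move at their own pace and stop on an object; "squeeze" is the grip in N (left out, the last holds). Time passes only in rows, so rows that repeat a pose let the fingers close. It gives the time, the measured TCP pose, the force and the opening at its end, in the units of the state.
- get_obs(): the state, without advancing time (a new reading comes with each control period).
- camera(name): name is "side" or "top" or "wrist"; returns the picture (384x512x3 uint8, red, green, blue); there is no depth.
- camera_info(name): a dict with "K" (3x3 intrinsics, pixels), "R" (3x3) and "t" (3): a world point X has camera coordinates R X + t. Camera axes: x right, y down, z forward; pixel columns grow to the right and rows downward; lengths in m; the calibration is good to about 2 mm. A picture is of the moment at which its call begins: read the wrist's pose just before it. camera_info takes no time and is no camera call; for the wrist camera it gives the pose at the moment of the call.
- hand_in(): hands the job in, once; it reports no verdict.
The state is a dict: "time": time; "q": joint angles; "joint_velocities": joint speeds; "joint_torque": joint torques, N m; "position": TCP position; "tool_rot": TCP orientation; "ft_force": force on the tool from outside, world axes, zero at the start; "moment": the same for the moment, N m; "grip_width": finger opening in m.
Only numpy, scipy, OpenCV 4.12 (cv2) and the standard library are available. Lean on these libraries where they do the work, as an engineer would, in place of code of your own. Each camera call takes 0.05 s, during which the arm holds its last target.

## Working session

There is one attempt and no reset: what is moved stays moved. The work goes in short steps, Python scripts to look and compute and a tool call to move; the robot and the scene stay as the last step left them, time stands still between calls to the robot, and variables do not carry over. Pictures are saved under pics/ and viewed, and the job is handed in when it is done.

Besides the shell and the picture viewer there is one more tool, called as name([rows], argument=value, ...), one row to a line, values as JSON. jog_arm: Moves the arm, as the interface text tells. Its arguments: {"type":"object","properties":{"increments":{"type":"array","items":{"type":"array","items":{"type":"array","items":{"type":"number"}}}},"squeeze":{"type":"number"}},"required":["increments"]}

```bash
ls; mkdir -p pics; python3 - <<'E'
from rig import *
import cv2
print(get_obs())
try: print(grip_point_offset)
except Exception as e: print(e)
for n in ("side","top","wrist"):
    i=camera_info(n); print(n,i["K"].tolist(),i["R"].round(4).tolist(),i["t"].round(4).tolist())
    im=camera(n); cv2.imwrite(f"pics/{n}0.png",cv2.cvtColor(im,cv2.COLOR_RGB2BGR))
E
```

```text
pics
{'time': 0.0, 'q': array([ 1.06751176e+00,  5.28480933e-01,  1.43391547e+00, -9.51288302e-06,
        1.18138555e+00, -1.78480863e-01]), 'joint_velocities': array([ 3.16967187e-04, -2.36331022e-03, -3.04670538e-04,  2.64985765e-04,
       -1.32930817e-03,  9.03872220e-05]), 'joint_torque': array([-1.18498414e-03, -4.40038562e+01, -1.76590848e+01,  6.32358156e-02,
        5.83539088e-02, -1.76156364e-04]), 'position': array([0.19905282, 0.5916753 , 0.22155837]), 'tool_rot': array([ 0.69853284, -0.11458584,  0.11407415, -0.69707176]), 'ft_force': array([-0.75437927, -0.70151852,  0.49442759]), 'moment': array([-0.03137476, -0.06964646, -0.01378629]), 'grip_width': 0.08705068197218374}
0.0187
side [[494.5737953204244, 0.0, 258.1822110704107], [0.0, 494.5737953204244, 192.61223070994222], [0.0, 0.0, 1.0]] [[0.7041, -0.71, 0.0083], [-0.3838, -0.3904, -0.8368], [0.5974, 0.586, -0.5475]] [-0.3972, 0.2842, 1.3136]
top [[486.4010655191332, 0.0, 263.4960694823386], [0.0, 486.4010655191332, 194.61141847032624], [0.0, 0.0, 1.0]] [[0.0304, -0.9991, 0.0289], [-0.9813, -0.0353, -0.1893], [0.1901, -0.0226, -0.9815]] [-0.0619, 0.5393, 1.4154]
wrist [[267.92660746036717, 0.0, 257.8047919872579], [0.0, 267.92660746036717, 192.78296599450098], [0.0, 0.0, 1.0]] [[0.3184, 0.9479, -0.0021], [0.9141, -0.3065, 0.2655], [0.251, -0.0864, -0.9641]] [-0.6228, -0.033, 0.3899]
```

View pics/side0.png

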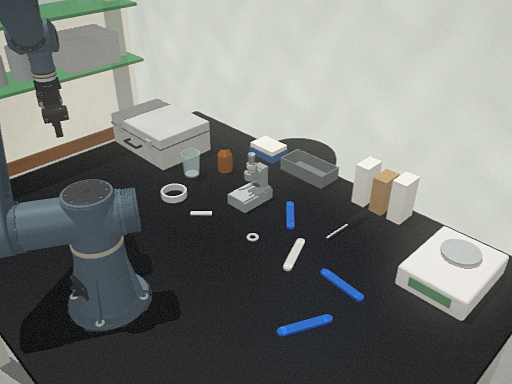

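View pics/top0.png

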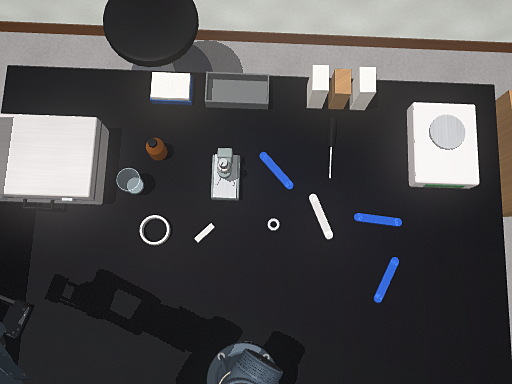

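View pics/wrist0.png

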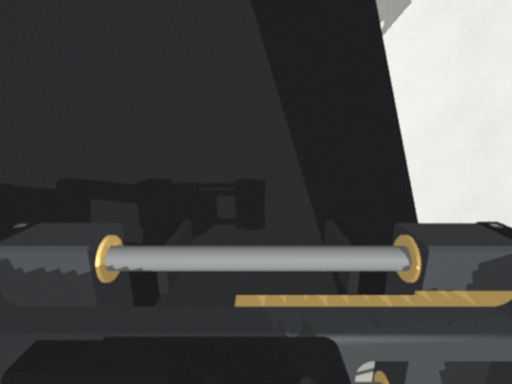

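The long pieces in the top view are blue at (276,170), (378,219) and (387,280), with one plain light one at (321,216). The short light piece at (204,232) is the offcut. I'll enlarge the candidate bar and the stand to confirm.

```bash
python3 - <<'E'
import cv2, numpy as np
t=cv2.imread("pics/top0.png"); s=cv2.imread("pics/side0.png")
a=cv2.resize(t[180:250,280:360],None,fx=8,fy=8,interpolation=cv2.INTER_CUBIC); cv2.imwrite("pics/c1.png",a)
a=cv2.resize(t[140:210,190:260],None,fx=8,fy=8,interpolation=cv2.INTER_CUBIC); cv2.imwrite("pics/c2.png",a)
a=cv2.resize(s[145:275,215:315],None,fx=5,fy=5,interpolation=cv2.INTER_CUBIC)[:600]; cv2.imwrite("pics/c3.png",a)
E
```

```text
(no output)
```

View pics/c1.png

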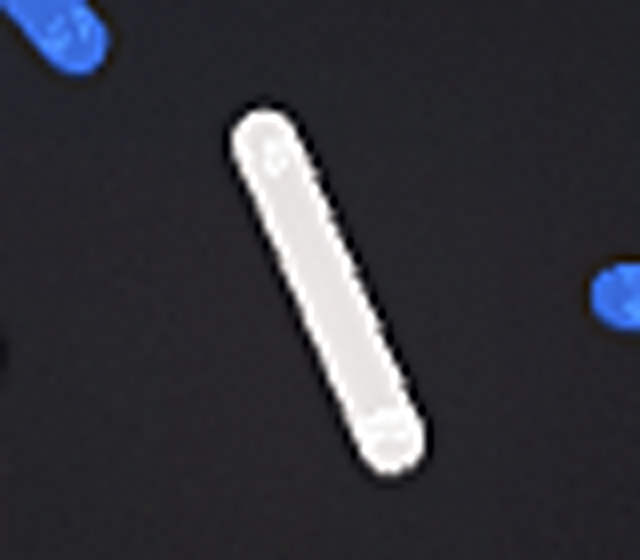

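View pics/c2.png

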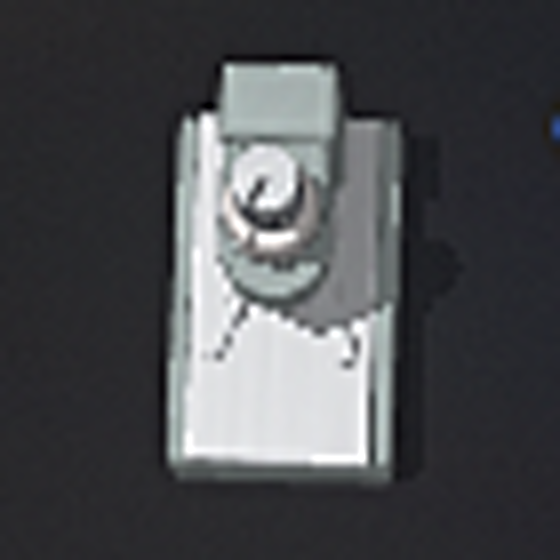

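View pics/c3.png

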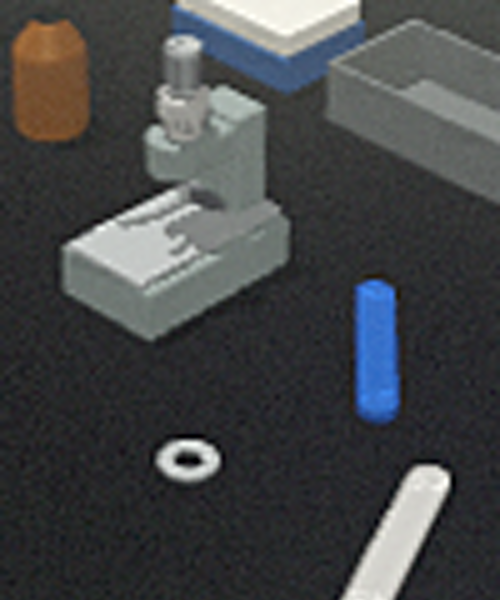

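c1 shows the plain light bar with both ends round, from (313,194) to (329,239) in the top view, which matches the description. c2 shows the stand: the steel table's front edge is at about (213.8,198) to (235.6,198), and the cap top at about (223.7,162). Next I'll turn these into positions.

```bash
cat > h.py <<'E'
import numpy as np, cv2
from rig import *
def back(n,uv,z,info=None):
    i=info or camera_info(n); R=np.array(i["R"]);t=np.array(i["t"]);K=np.array(i["K"])
    d=R.T@np.linalg.solve(K,[uv[0],uv[1],1.]); c=-R.T@t
    return c+d*(z-c[2])/d[2]
def proj(n,X,info=None):
    i=info or camera_info(n); p=i["K"]@(np.array(i["R"])@np.array(X)+i["t"]); return p[:2]/p[2]
def save(n,f,x0=0,x1=512,y0=0,y1=384,s=1):
    im=cv2.cvtColor(camera(n),cv2.COLOR_RGB2BGR); cv2.imwrite("pics/"+f,cv2.resize(im[y0:y1,x0:x1],None,fx=s,fy=s,interpolation=cv2.INTER_CUBIC)); return im
def st():
    o=get_obs(); from scipy.spatial.transform import Rotation as Ro
    R=Ro.from_quat(o["tool_rot"]).as_matrix()
    print("t",round(o["time"],2),"p",o["position"].round(4),"y",R[:,1].round(4),"z",R[:,2].round(4),"F",o["ft_force"].round(2),"M",o["moment"].round(3),"w",round(o["grip_width"],4),"q",o["q"].round(3))
    return o
E
python3 - <<'E'
from h import *
t=cv2.imread("pics/top0.png"); s=cv2.imread("pics/side0.png")
for n,im,x0,x1,y0,y1 in (("top",t,300,345,185,245),("side",s,275,315,230,280)):
    m=np.zeros(im.shape[:2],np.uint8); m[y0:y1,x0:x1]=(im[y0:y1,x0:x1].min(2)>125)*255
    c=max(cv2.findContours(m,cv2.RETR_EXTERNAL,cv2.CHAIN_APPROX_NONE)[0],key=cv2.contourArea)
    P=np.array([back(n,p,0.006)[:2] for p in c[:,0,:].astype(float)])
    r=cv2.minAreaRect((P*1000).astype(np.float32)); print(n,r, P.mean(0))
    q=P-P.mean(0); w,v=np.linalg.eigh(q.T@q); a=v[:,1]; print(a,np.degrees(np.arctan2(a[1],a[0])))
f=lambda u,v:(190+u/8-.44,140+v/8-.44)
L=back("top",f(190,463),.045);Rr=back("top",f(365,463),.045);print("front",L,Rr,np.linalg.norm(L-Rr))
L2=back("top",f(205,115),.045);print("side",L2-L,L2)
C=back("top",f(270,178),.182);print("cap",C)
print("cap side",back("side",(215+183/5-.4,145+43/5-.4),.182))
for n in("washer",):print(back("top",(273,224),.0),back("top",(204,232),.0),back("top",(155,230),0),back("top",(130,185),0),back("top",(157,153),0))
for p in((262,154),(290,186)):print("blue",back("top",p,.008))
st()
E
```

```text
top ((489.8095703125, -224.25863647460938), (148.46421813964844, 26.630563735961914), 23.568296432495117) [ 0.48985096 -0.22357482]
[-0.91629182 -0.4005113 ] -156.3898536150761
side ((487.18780517578125, -224.50698852539062), (156.97865295410156, 26.637571334838867), 23.359416961669922) [ 0.48501418 -0.22602018]
[-0.91390876 -0.40591968] -156.05122836439625
front [0.52836014 0.10715911 0.045     ] [0.53071939 0.0412099  0.045     ] 0.06599139450113017
side [0.13606648 0.00103403 0.        ] [0.66442662 0.10819314 0.045     ]
cap [0.60462112 0.07334217 0.182     ]
cap side [0.60434676 0.07417229 0.182     ]
[ 0.45972812 -0.07737341  0.        ] [0.42776456 0.1339422  0.        ] [0.4288691  0.28387086 0.        ] [0.56673426 0.37139146 0.        ] [0.67293328 0.29526263 0.        ]
blue [ 0.68017503 -0.03628923  0.008     ]
blue [ 0.58004048 -0.12699748  0.008     ]
t 0.15 p [0.1992 0.5918 0.2218] y [-8.0e-04 -1.4e-03 -1.0e+00] z [ 0.3191  0.9477 -0.0016] F [-0.18 -0.07  1.04] M [-0.032  0.043 -0.033] w 0.0873 q [ 1.067  0.528  1.434 -0.     1.181 -0.179]
```

```bash
python3 - <<'E'
from h import *
from scipy.spatial.transform import Rotation as Ro
o=st(); i=camera_info("wrist"); R=Ro.from_quat(o["tool_rot"]).as_matrix()
C=-i["R"].T@i["t"]; print("cam world",C,"in tool",R.T@(C-o["position"]),"axes in tool",(i["R"]@R).round(3).tolist())
print("TCP px",proj("wrist",o["position"]),"grasp px",proj("wrist",o["position"]-R[:,1]*.0187))
E
```

```text
t 0.15 p [0.1992 0.5918 0.2218] y [-8.0e-04 -1.4e-03 -1.0e+00] z [ 0.3191  0.9477 -0.0016] F [-0.18 -0.07  1.04] M [-0.032  0.043 -0.033] w 0.0873 q [ 1.067  0.528  1.434 -0.     1.181 -0.179]
cam world [0.13066626 0.61403169 0.38349   ] in tool [-0.07204229 -0.16166031 -0.00108829] axes in tool [[-0.001, 0.0, 1.0], [0.964, -0.266, 0.001], [0.266, 0.964, 0.0]]
TCP px [259.43059464 233.32774306] grasp px [259.61213735 246.46844011]
```

jog_arm([
  [[0,0,20,0.2,-0.23,0.08,-1],[0,0,20,0.44,-0.518,0.08,-1],[0,0,20,0.44,-0.518,0.08,-1],[0,0,20,0.44,-0.518,0.08,-1],[0,0,20,0.44,-0.518,0.08,-1],[0,0,20,0.44,-0.518,0.08,-1],[0,0,20,0.44,-0.518,0.08,-1],[0,0,20,0.44,-0.518,0.08,-1]],
])

```text
time: 0.95
position: [0.4543, 0.2914, 0.2715]
tool_rot: [0.708, 0.008, -0.009, -0.706]
ft_force: [1.6, 0.3, 1.6]
grip_width: 0.0873
```

jog_arm([
  [[0,0,0,0.19,-0.217,0.02,-1],[0,0,0,0.19,-0.217,0.02,-1],[0,0,0,0.19,-0.217,0.02,-1],[0,0,0,0.19,-0.217,0.02,-1],[0,0,0,0.19,-0.217,0.02,-1],[0,0,0,0.19,-0.217,0.02,-1],[0,0,0,0.19,-0.217,0.02,-1],[0,0,0,0.19,-0.217,0.02,-1]],
])

```text
time: 1.75
position: [0.6442, 0.0735, 0.2905]
tool_rot: [0.707, 0.007, -0.009, -0.707]
ft_force: [-0.5, 0.4, -0.7]
grip_width: 0.0869
```

```bash
python3 - <<'E'
from h import *
st(); i=camera_info("wrist"); np.savez("w1.npz",**i)
im=save("wrist","w1.png",s=1.5)
st()
E
```

```text
t 1.75 p [0.6442 0.0735 0.2905] y [-2.5e-03 -9.0e-04 -1.0e+00] z [-2.210e-02  9.998e-01 -9.000e-04] F [-0.46  0.44 -0.73] M [ 0.058  0.038 -0.016] w 0.0869 q [-5.800e-02  4.980e-01  1.286e+00 -1.000e-03  1.359e+00 -1.651e+00]
t 1.8 p [0.6435 0.0746 0.2907] y [-2.8e-03 -9.0e-04 -1.0e+00] z [-2.370e-02  9.997e-01 -8.000e-04] F [0.65 0.39 0.69] M [0.053 0.011 0.008] w 0.0872 q [-5.600e-02  4.980e-01  1.287e+00 -1.000e-03  1.359e+00 -1.651e+00]
```

View pics/w1.png

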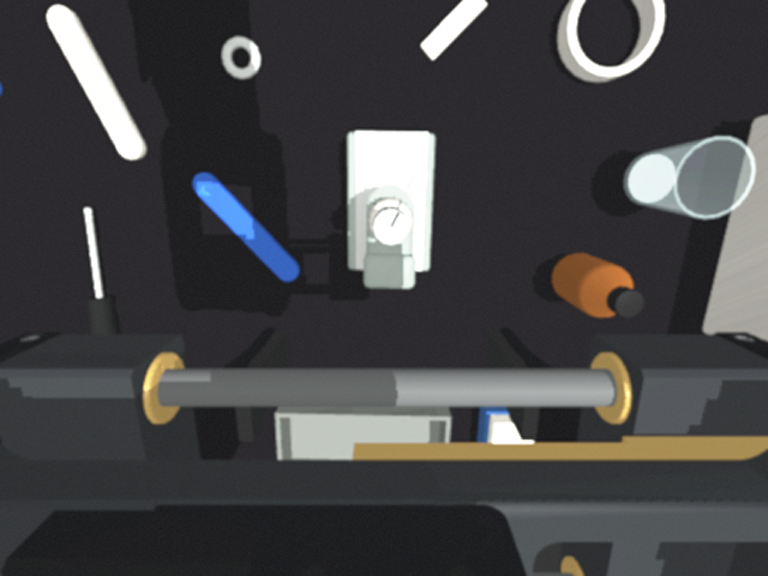

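```bash
python3 - <<'E'
import cv2
im=cv2.imread("pics/w1.png")
c=im[120:300,330:460]; cv2.imwrite("pics/w1c.png",cv2.resize(c,None,fx=3.3333,fy=3.3333,interpolation=cv2.INTER_CUBIC))
E
```

```text
(no output)
```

View pics/w1c.png

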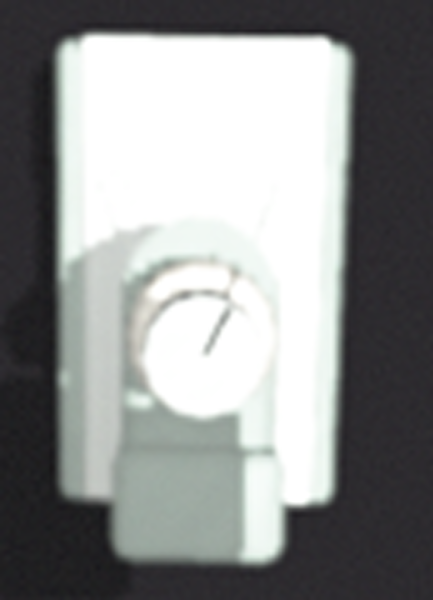

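The crop shows the table's front edge from (82,34) to (333,37), the cap-top centre at about (206,355), and the cap line running on to the thimble mark near (236,275), so the two lines are aligned at the start.

```bash
python3 - <<'E'
from h import *
i=dict(np.load("w1.npz"))
g=lambda u,v:((330+u/3.3333)/1.5-.2,(120+v/3.3333)/1.5-.2)
b=lambda u,v,z:back("wrist",g(u,v),z,i)
L=b(82,34,.045);R=b(333,37,.045);print(L,R,np.linalg.norm(L-R),np.degrees(np.arctan2((L-R)[1],(L-R)[0]))-90)
c=b(206,355,.182);print("cap",c); p=b(231,303,.182);print("line ang",np.degrees(np.arctan2(*(p-c)[1::-1])),np.linalg.norm(p-c))
s=b(236,275,.146);print("thimble line", np.degrees(np.arctan2(*(s-c)[1::-1])),np.linalg.norm(s-c))
# column rear corners/ left-right body edges
for u,v in((58,60),(60,495),(352,60),(333,495),):print(b(u,v,.042))
i2=i
bar=[back("wrist",((60)/1.5,(14)/1.5),.008,i),back("wrist",((135)/1.5,(150)/1.5),.008,i)]
print("bar ends ctr",bar,np.mean(bar,0), np.degrees(np.arctan2(*(bar[1]-bar[0])[1::-1])))
E
```

```text
[0.52764896 0.03869395 0.045     ] [0.52682114 0.11011931 0.045     ] 0.07143015347512041 -179.33596805451114
cap [0.60234412 0.07450747 0.182     ]
line ang 155.64955319704137 0.011392632000076456
thimble line 154.2425764875998 0.03918878222809116
[0.53448331 0.03155788 0.042     ]
[0.66254666 0.03179229 0.042     ]
[0.53255416 0.11619242 0.042     ]
[0.66056857 0.11725187 0.042     ]
bar ends ctr [array([ 0.42526913, -0.2488087 ,  0.008     ]), array([ 0.54853991, -0.19398403,  0.008     ])] [ 0.48690452 -0.22139636  0.008     ] 23.977103894736246
```

jog_arm([
  [[0,0,22,-0.1995,-0.317,-0.16,-1],[0,0,22,-0.1995,-0.317,-0.16,-1],[0,0,22,-0.1995,-0.317,-0.16,-1],[0,0,22,-0.1995,-0.317,-0.16,-1],[0,0,22,-0.1995,-0.317,-0.16,-1],[0,0,22,-0.1995,-0.317,-0.16,-1],[0,0,22,-0.1995,-0.317,-0.16,-1],[0,0,22,-0.1995,-0.317,-0.16,-1]],
])

```text
time: 2.6
position: [0.4468, -0.2354, 0.1336]
tool_rot: [0.693, 0.143, -0.145, -0.692]
ft_force: [0.6, -1.0, 0.0]
grip_width: 0.0873
```

jog_arm([
  [[0,0,0,0,0,0,-1],[0,0,0,0,0,0,-1]],
])

```text
time: 2.8
position: [0.4458, -0.2343, 0.1334]
tool_rot: [-0.692, -0.143, 0.145, 0.693]
ft_force: [-0.1, 0.1, 0.8]
grip_width: 0.0869
```

```bash
python3 - <<'E'
from h import *
st(); i=camera_info("wrist"); np.savez("w2.npz",**i)
im=save("wrist","w2.png",s=1.5)
o=st(); print(proj("wrist",o["position"]))
E
```

```text
t 2.8 p [ 0.4458 -0.2343  0.1334] y [-3.3e-03  1.0e-04 -1.0e+00] z [-0.398   0.9174  0.0014] F [-0.09  0.06  0.83] M [ 0.052  0.015 -0.004] w 0.0869 q [-0.705  0.503  1.818 -0.003  0.823 -2.683]
t 2.85 p [ 0.4467 -0.234   0.1339] y [-0.0021 -0.001  -1.    ] z [-3.996e-01  9.167e-01 -1.000e-04] F [-0.1  -0.51 -0.07] M [0.083 0.028 0.038] w 0.0869 q [-0.703  0.502  1.817 -0.003  0.823 -2.683]
[259.52668262 234.56315505]
```

View pics/w2.png

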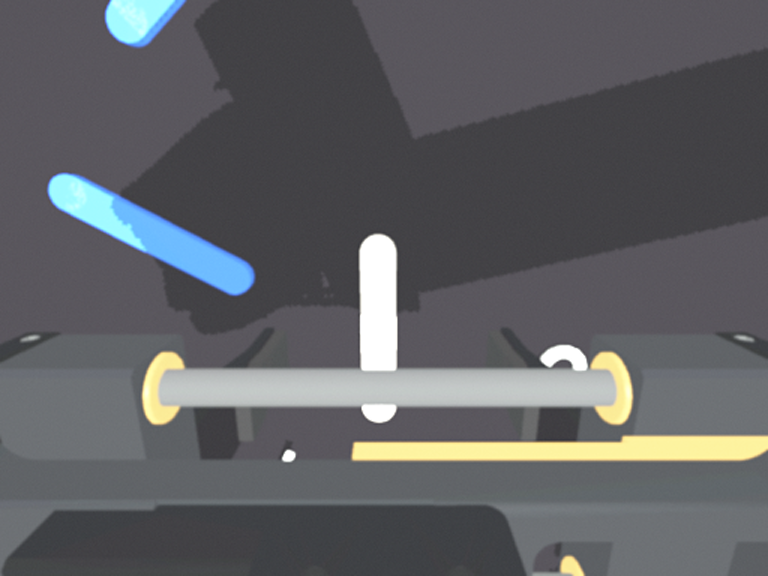

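The bar stands upright in the image, running from (378,235) to (378.5,422), so it is aligned with the gripper.

```bash
python3 - <<'E'
from h import *
i=dict(np.load("w2.npz"))
a=back("wrist",(378/1.5,234.5/1.5),.006,i);b=back("wrist",(378.5/1.5,422/1.5),.006,i)
d=b-a;print(a,b,np.linalg.norm(d),np.degrees(np.arctan2(d[1],d[0])),(a+b)/2)
d/=np.linalg.norm(d);print("grip",a+d*.027)
st()
E
```

```text
[ 0.41713722 -0.25472759  0.006     ] [ 0.55822553 -0.193901    0.006     ] 0.15364174990266818 23.322045125754137 [ 0.48768138 -0.22431429  0.006     ]
grip [ 0.44193116 -0.24403832  0.006     ]
t 2.85 p [ 0.4467 -0.234   0.1339] y [-0.0021 -0.001  -1.    ] z [-3.996e-01  9.167e-01 -1.000e-04] F [-0.1  -0.51 -0.07] M [0.083 0.028 0.038] w 0.0869 q [-0.703  0.502  1.817 -0.003  0.823 -2.683]
```

jog_arm([
  [[0,0,0,-0.0026,-0.0093,-0.05,-1],[0,0,0,-0.0026,-0.0093,-0.1,-0.6],[0,0,0,-0.0026,-0.0093,-0.115,-0.4],[0,0,0,-0.0026,-0.0093,-0.115,-0.2],[0,0,0,-0.0026,-0.0093,-0.115,0],[0,0,0,-0.0026,-0.0093,-0.115,0]],
])

```text
time: 3.45
position: [0.4458, -0.2433, 0.0206]
tool_rot: [0.693, 0.145, -0.145, -0.691]
ft_force: [0.4, -0.6, 1.1]
grip_width: 0.0547
```

```bash
python3 - <<'E'
from h import *
for _ in range(1): st()
E
```

```text
t 3.45 p [ 0.4458 -0.2433  0.0206] y [ 7.0e-04 -3.3e-03 -1.0e+00] z [-0.4013  0.9159 -0.0033] F [ 0.39 -0.61  1.15] M [0.056 0.011 0.007] w 0.0547 q [-0.719  0.713  1.872 -0.004  0.554 -2.699]
```

jog_arm([
  [[0,0,0,-0.001,0,-0.01,0],[0,0,0,-0.001,0,-0.017,0],[0,0,0,-0.001,0,-0.017,0],[0,0,0,-0.001,0,-0.017,0]],
])

```text
time: 3.85
position: [0.4446, -0.2433, 0.0035]
tool_rot: [0.693, 0.145, -0.145, -0.691]
ft_force: [0.4, -0.8, 0.9]
grip_width: 0.0432
```

```bash
python3 - <<'E'
from h import *
st(); save("wrist","w3.png",s=1.5); st()
E
```

```text
t 3.85 p [ 0.4446 -0.2433  0.0035] y [ 4.e-04 -3.e-03 -1.e+00] z [-0.4012  0.916  -0.0029] F [ 0.39 -0.79  0.86] M [ 0.028 -0.     0.015] w 0.0432 q [-0.72   0.747  1.878 -0.004  0.515 -2.7  ]
t 3.9 p [ 0.4447 -0.2434  0.0036] y [ 6.0e-04 -3.2e-03 -1.0e+00] z [-0.4012  0.916  -0.0032] F [-0.23  0.91 -0.19] M [ 0.086  0.027 -0.051] w 0.044 q [-0.72   0.746  1.877 -0.004  0.515 -2.7  ]
```

View pics/w3.png

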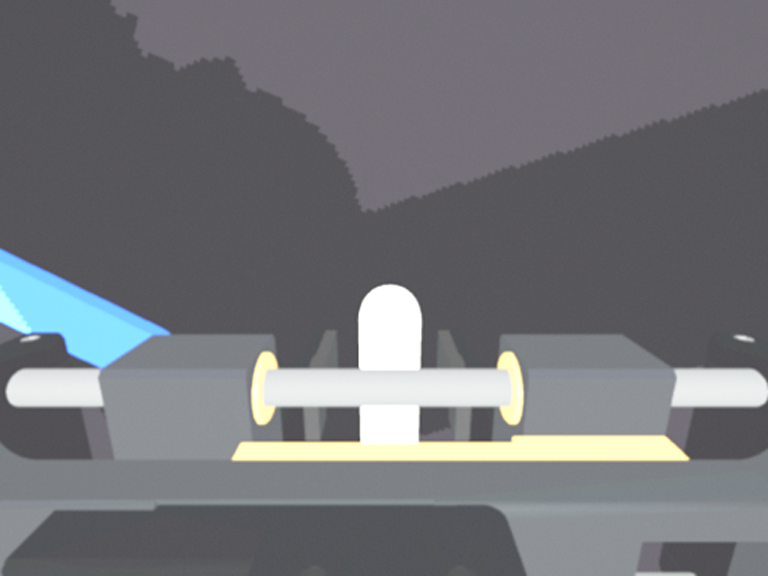

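The bar is centred between the pads, near column 390, so I'll close on it.

jog_arm([
  [[0,0,0,0,0,0,0.4],[0,0,0,0,0,0,0.8],[0,0,0,0,0,0,1],[0,0,0,0,0,0,1],[0,0,0,0,0,0,1],[0,0,0,0,0,0,1]],
], squeeze=30)

```text
time: 4.5
position: [0.4446, -0.2434, 0.0037]
tool_rot: [0.693, 0.145, -0.145, -0.691]
ft_force: [-1.0, 1.1, 0.3]
grip_width: 0.0246
```

jog_arm([
  [[0,0,0,0,0,0.02,1],[0,0,0,0,0,0.05,1],[0,0,0,0,0,0.08,1],[0,0,0,0,0,0.08,1]],
])

```text
time: 4.9
position: [0.4466, -0.2449, 0.0867]
tool_rot: [0.695, 0.147, -0.143, -0.689]
ft_force: [0.9, -0.1, -1.5]
grip_width: 0.0245
```

```bash
python3 - <<'E'
from h import *
st(); save("wrist","w4.png",s=1.5); save("side","s4.png",200,360,150,290,5); st()
E
```

```text
t 4.9 p [ 0.4466 -0.2449  0.0867] y [ 0.0061 -0.0081 -0.9999] z [-0.4013  0.9159 -0.0098] F [ 0.86 -0.06 -1.55] M [-0.001  0.044 -0.059] w 0.0245 q [-0.72   0.587  1.845 -0.003  0.699 -2.701]
t 5.0 p [ 0.4448 -0.2435  0.084 ] y [ 0.0015 -0.0041 -1.    ] z [-0.4012  0.916  -0.0043] F [-0.04 -0.28 -0.3 ] M [0.065 0.014 0.05 ] w 0.0242 q [-0.72   0.592  1.848 -0.003  0.698 -2.701]
```

View pics/w4.png

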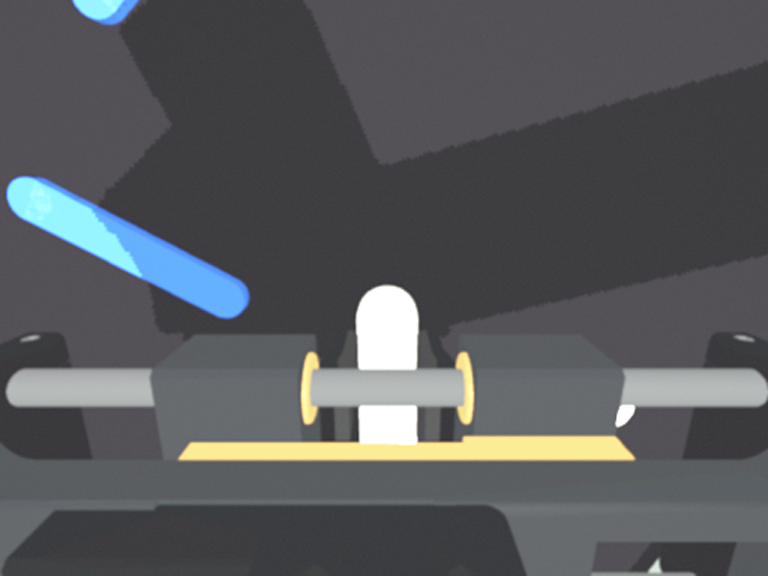

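View pics/s4.png

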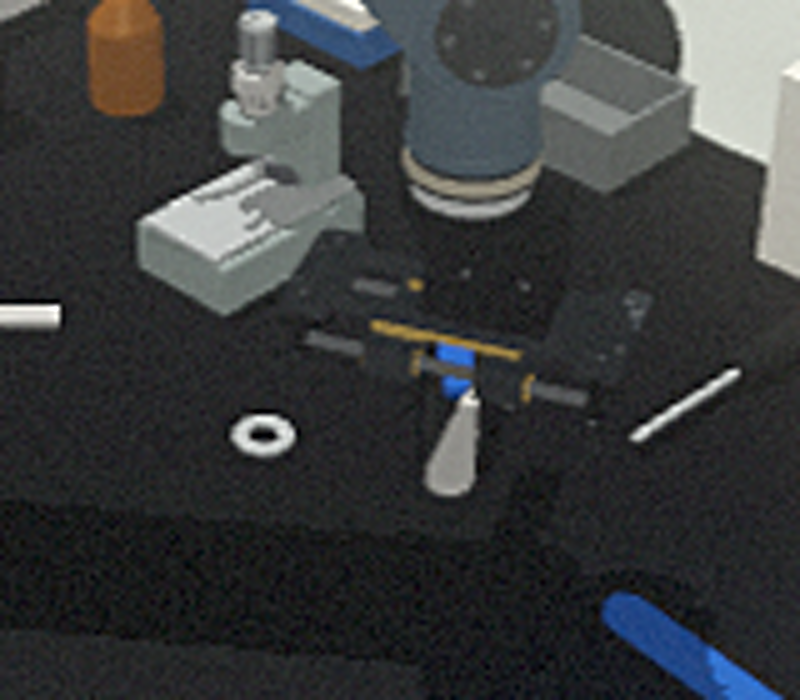

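jog_arm([
  [[0,0,-8,-0.015,0.04,0.01,1],[0,0,-16,-0.015,0.09,0.01,1],[0,0,-23.1,-0.013,0.14,0.01,1],[0,0,-23.1,-0.0083,0.19,0.01,1],[0,0,-23.1,-0.0083,0.24,0.01,1],[0,0,-23.1,-0.0083,0.28,0.01,1],[0,0,-23.1,-0.0083,0.31,0.005,1],[0,0,-23.1,-0.0083,0.3155,0,1]],
])

```text
time: 5.8
position: [0.4346, 0.075, 0.0827]
tool_rot: [0.708, 0.004, -0.006, -0.706]
ft_force: [-0.6, -1.0, -1.3]
grip_width: 0.0244
```

jog_arm([
  [[0,0,0,0,0,0,1],[0,0,0,0,0,0,1]],
])

```text
time: 6.0
position: [0.4339, 0.0745, 0.0818]
tool_rot: [0.708, 0.003, -0.007, -0.706]
ft_force: [0.3, -0.3, -0.7]
grip_width: 0.0242
```

```bash
python3 - <<'E'
from h import *
st(); save("top","t5.png",180,280,130,255,6); im=save("side","s5.png",190,330,140,260,5); st()
im=cv2.imread("pics/t5.png"); print(im.shape)
E
```

```text
t 6.0 p [0.4339 0.0745 0.0818] y [-0.0061 -0.0037 -1.    ] z [-0.0143  0.9999 -0.0036] F [ 0.3  -0.31 -0.66] M [0.027 0.009 0.001] w 0.0242 q [-0.082  0.547  2.007 -0.008  0.594 -1.661]
t 6.1 p [0.4347 0.0738 0.0823] y [-0.0042 -0.0038 -1.    ] z [-0.0126  0.9999 -0.0038] F [-0.35 -0.25 -0.78] M [-0.017  0.01   0.002] w 0.0244 q [-0.083  0.546  2.006 -0.007  0.594 -1.66 ]
(750, 600, 3)
```

View pics/t5.png

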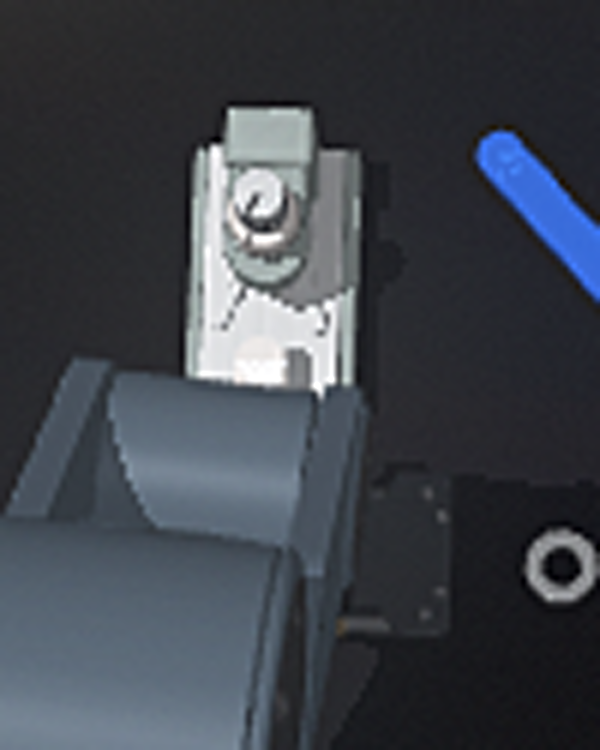

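View pics/s5.png

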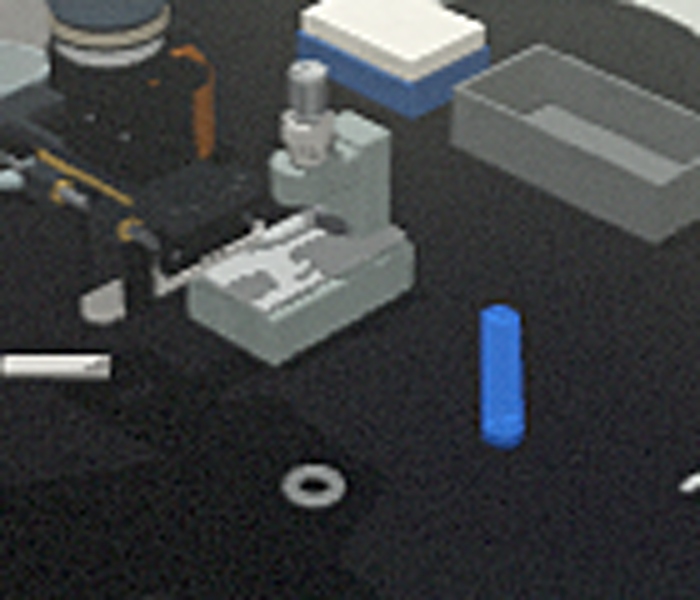

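```bash
python3 - <<'E'
from h import *
g=lambda u,v:(180+u/6-.42,130+v/6-.42)
print("tip",back("top",g(260,337),.087), "bar edges at v360",back("top",g(234,362),.087),back("top",g(287,362),.087))
print("table edges", back("top",g(206,300),.045), back("top",g(344,335),.045))
print("guide mouths", back("top",g(222,328),.051), back("top",g(323,331),.051))
print("cap",back("top",g(264,193),.182))
h=lambda p:((p[0]-190)*5+2,(p[1]-140)*5+2)
x0=.434;y=.073
for dx,z in((-.027,.0787),(.123,.0787),(-.027,.0867),(.123,.0867)):
  print(dx,z,np.round(h(proj("side",(x0+dx,y-.0125,z))),1),np.round(h(proj("side",(x0+dx,y,z))),1))
E
```

```text
tip [0.5566601 0.0772615 0.087    ] bar edges at v360 [0.54367796 0.08940088 0.087     ] [0.54461764 0.0634698  0.087     ]
table edges [0.58361812 0.10808339 0.045     ] [0.56804467 0.03750441 0.045     ]
guide mouths [0.56813876 0.09883441 0.051     ] [0.56845137 0.04796271 0.051     ]
cap [0.60483071 0.07260313 0.182     ]
-0.027 0.0787 [ 98.7 326.6] [ 85.8 318.6]
0.123 0.0787 [271.5 236.4] [258.5 229.2]
-0.027 0.0867 [ 98.2 316.1] [ 85.2 308. ]
0.123 0.0867 [271.4 226.2] [258.3 219. ]
```

```bash
python3 - <<'E'
import cv2
im=cv2.imread("pics/s5.png")[180:330,60:360]; cv2.imwrite("pics/s5c.png",cv2.resize(im,None,fx=2.6,fy=2.6,interpolation=cv2.INTER_CUBIC))
E
```

```text
(no output)
```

View pics/s5c.png

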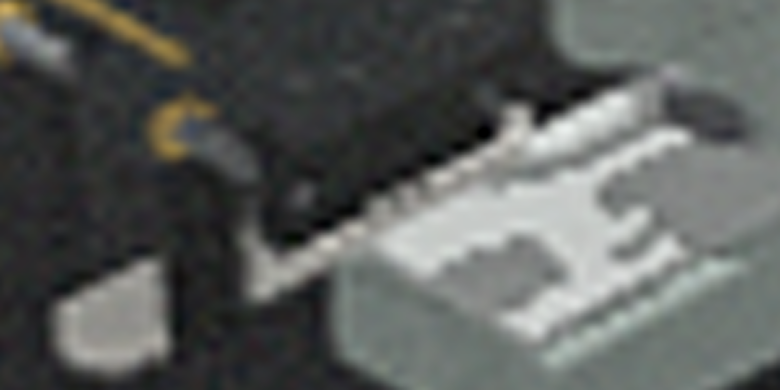

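jog_arm([
  [[0,0,0,0,-0.002,-0.015,1],[0,0,0,0,-0.002,-0.025,1],[0,0,0,0,-0.002,-0.03,1],[0,0,0,0,-0.002,-0.03,1]],
])

```text
time: 6.5
position: [0.4343, 0.0713, 0.0517]
tool_rot: [0.708, 0.002, -0.006, -0.706]
ft_force: [0.2, 0.6, -0.5]
grip_width: 0.0244
```

```bash
python3 - <<'E'
from h import *
st(); save("wrist","w6.png",s=1.5); save("side","s6.png",200,280,170,215,9); save("top","t6.png",200,250,160,210,10); st()
E
```

```text
t 6.5 p [0.4343 0.0713 0.0517] y [-0.0059 -0.0037 -1.    ] z [-0.0114  0.9999 -0.0036] F [ 0.16  0.62 -0.46] M [0.039 0.07  0.017] w 0.0244 q [-0.089  0.613  2.024 -0.009  0.511 -1.664]
t 6.65 p [0.4349 0.0717 0.0526] y [-0.0038 -0.0039 -1.    ] z [-0.0124  0.9999 -0.0038] F [ 0.54  1.07 -0.54] M [ 0.065  0.043 -0.034] w 0.0241 q [-0.088  0.611  2.023 -0.009  0.511 -1.664]
```

View pics/s6.png

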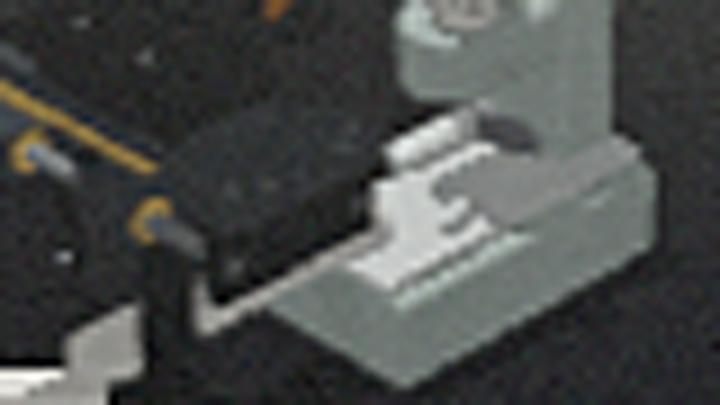

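View pics/t6.png

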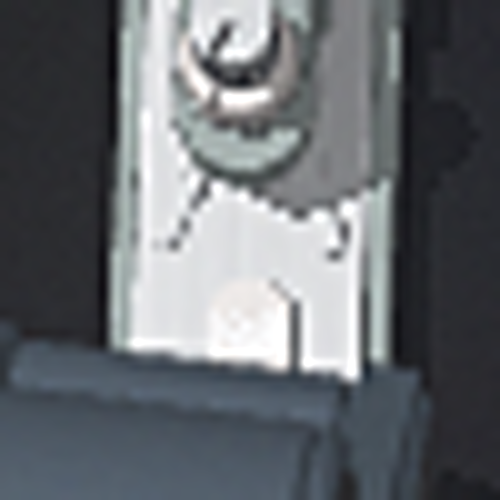

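View pics/w6.png

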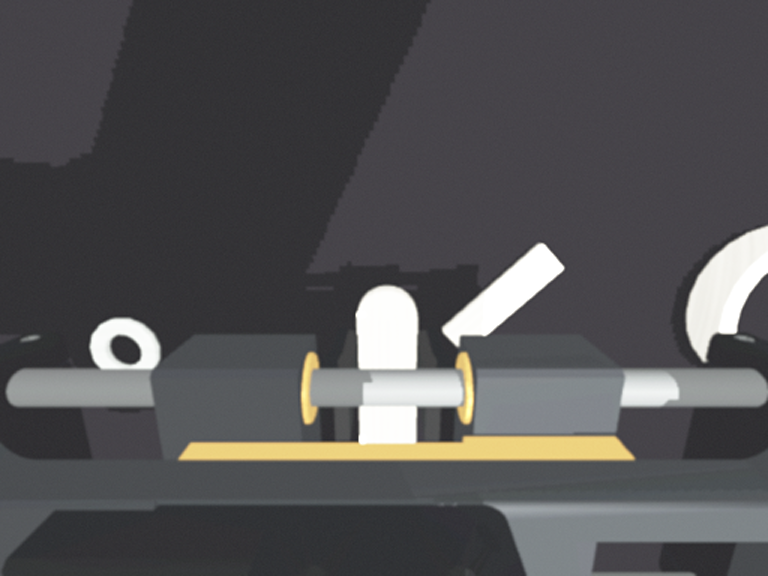

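jog_arm([
  [[0,0,0,0.0,0.0005,-0.002,1],[0,0,0,0.0,0.0005,-0.003,1],[0,0,0,0.0,0.0005,-0.0035,1],[0,0,0,0.0,0.0005,-0.0035,1]],
])

```text
time: 7.05
position: [0.435, 0.0723, 0.0491]
tool_rot: [0.708, 0.003, -0.006, -0.706]
ft_force: [-0.3, 1.0, -0.8]
grip_width: 0.0245
```

```bash
python3 - <<'E'
from h import *
st();save("side","s7.png",200,280,170,215,9); st()
E
```

```text
t 7.05 p [0.435  0.0723 0.0491] y [-0.0035 -0.0039 -1.    ] z [-0.0126  0.9999 -0.0039] F [-0.32  0.97 -0.78] M [0.034 0.024 0.009] w 0.0245 q [-0.087  0.619  2.025 -0.009  0.501 -1.663]
t 7.1 p [0.435  0.0723 0.0491] y [-0.0035 -0.0039 -1.    ] z [-0.0125  0.9999 -0.0038] F [-0.95  0.21 -0.39] M [ 0.005 -0.031  0.044] w 0.024 q [-0.087  0.619  2.024 -0.009  0.502 -1.663]
```

View pics/s7.png

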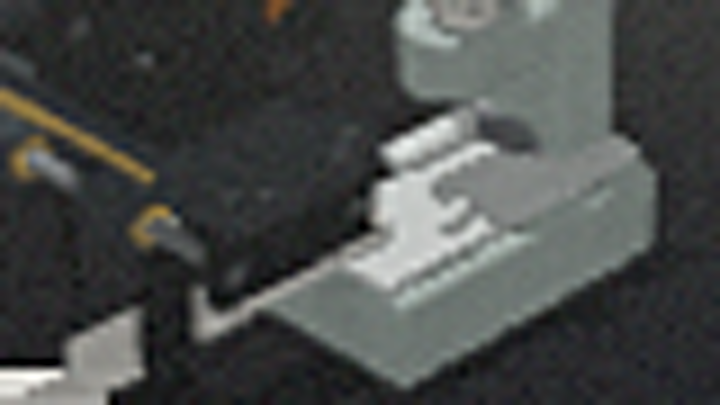

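jog_arm([
  [[0,0,0,0.0,0,-0.0008,1],[0,0,0,0,0,-0.0015,1],[0,0,0,0,0,-0.0015,1]],
])

```text
time: 7.4
position: [0.4349, 0.0723, 0.0476]
tool_rot: [0.708, 0.003, -0.006, -0.706]
ft_force: [-0.7, -0.6, -0.1]
grip_width: 0.0244
```

```bash
python3 - <<'E'
from h import *
st()
E
```

```text
t 7.4 p [0.4349 0.0723 0.0476] y [-0.0036 -0.0039 -1.    ] z [-0.0126  0.9999 -0.0038] F [-0.69 -0.62 -0.1 ] M [ 0.03  -0.032  0.072] w 0.0244 q [-0.087  0.622  2.025 -0.009  0.497 -1.662]
```

jog_arm([
  [[0,0,0,0.0,0,-0.001,1],[0,0,0,0,0,-0.001,1],[0,0,0,0,0,-0.001,1]],
])

```text
time: 7.7
position: [0.435, 0.0722, 0.0466]
tool_rot: [0.708, 0.003, -0.006, -0.706]
ft_force: [-0.4, 0.0, 0.9]
grip_width: 0.0243
```

```bash
python3 - <<'E'
from h import *
st()
E
```

```text
t 7.7 p [0.435  0.0722 0.0466] y [-0.0036 -0.0039 -1.    ] z [-0.0125  0.9999 -0.0039] F [-0.38  0.03  0.88] M [ 0.079 -0.026  0.032] w 0.0243 q [-0.087  0.624  2.026 -0.009  0.495 -1.662]
```

jog_arm([
  [[0,0,0,0.005,0,0,1],[0,0,0,0.01,0,0,1],[0,0,0,0.015,0,0,1],[0,0,0,0.02,0,0,1],[0,0,0,0.02,0,0,1]],
])

```text
time: 8.2
position: [0.4566, 0.0722, 0.0467]
tool_rot: [0.709, 0.004, -0.005, -0.706]
ft_force: [0.6, 0.7, 2.6]
grip_width: 0.0241
```

```bash
python3 - <<'E'
from h import *
st(); save("top","t8.png",200,250,150,210,10);save("side","s8.png",200,280,170,215,9); st()
E
```

```text
t 8.2 p [0.4566 0.0722 0.0467] y [-0.001  -0.0041 -1.    ] z [-0.0126  0.9999 -0.004 ] F [0.56 0.67 2.58] M [ 0.021 -0.26  -0.   ] w 0.0241 q [-0.083  0.635  1.974 -0.008  0.533 -1.659]
t 8.3 p [0.4566 0.0722 0.0468] y [-2.0e-04 -4.1e-03 -1.0e+00] z [-0.0125  0.9999 -0.0041] F [1.21 0.36 1.79] M [ 0.078 -0.359  0.042] w 0.0242 q [-0.083  0.635  1.975 -0.008  0.532 -1.659]
```

View pics/t8.png

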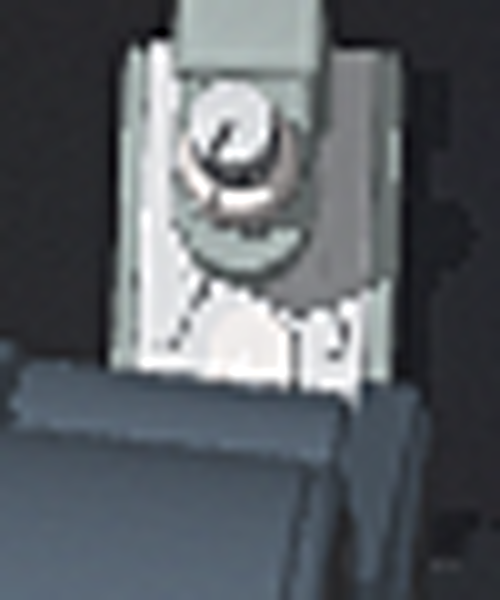

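View pics/s8.png

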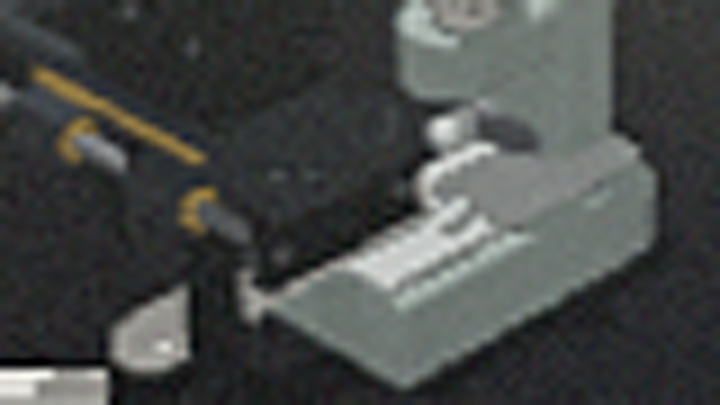

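jog_arm([
  [[0,0,0,0.005,0,0.0003,1],[0,0,0,0.01,0,0.0003,1],[0,0,0,0.015,0,0.0003,1],[0,0,0,0.015,0,0.0003,1]],
])

```text
time: 8.7
position: [0.4728, 0.0721, 0.0472]
tool_rot: [0.709, 0.005, -0.004, -0.706]
ft_force: [0.3, -0.1, 1.7]
grip_width: 0.0242
```

```bash
python3 - <<'E'
from h import *
st()
E
```

```text
t 8.7 p [0.4728 0.0721 0.0472] y [ 0.0015 -0.0042 -1.    ] z [-0.0125  0.9999 -0.0042] F [ 0.26 -0.13  1.67] M [ 0.103 -0.06   0.011] w 0.0242 q [-0.08   0.643  1.936 -0.008  0.561 -1.657]
```

Still no side force. I'll continue forward in small steps.

jog_arm([
  [[0,0,0,0.005,0,0,1],[0,0,0,0.01,0,0,1],[0,0,0,0.01,0,0,1]],
])

```text
time: 9.0
position: [0.4839, 0.0721, 0.0473]
tool_rot: [0.709, 0.005, -0.003, -0.706]
ft_force: [-1.2, 0.2, 3.1]
grip_width: 0.0242
```

```bash
python3 - <<'E'
from h import *
st(); save("top","t9.png",200,250,150,210,10);save("side","s9.png",200,280,170,215,9); st()
E
```

```text
t 9.0 p [0.4839 0.0721 0.0473] y [ 0.0029 -0.0042 -1.    ] z [-0.0124  0.9999 -0.0043] F [-1.21  0.25  3.08] M [0.074 0.088 0.003] w 0.0242 q [-0.078  0.649  1.91  -0.007  0.58  -1.656]
t 9.1 p [0.4839 0.072  0.0473] y [ 0.0037 -0.0043 -1.    ] z [-0.0125  0.9999 -0.0044] F [0.74 0.28 2.52] M [ 0.076 -0.061 -0.034] w 0.0241 q [-0.079  0.649  1.91  -0.007  0.578 -1.656]
```

View pics/t9.png

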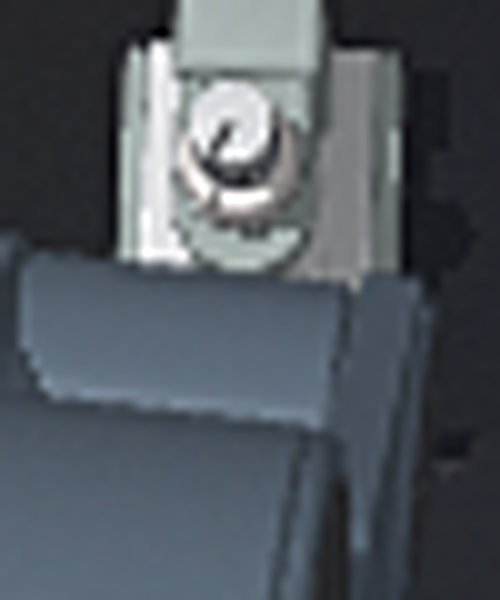

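View pics/s9.png

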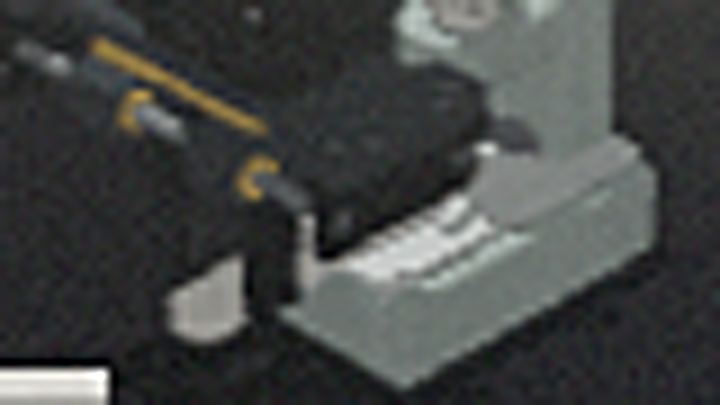

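jog_arm([
  [[0,0.2,0,0.004,0,0,1],[0,0.2,0,0.008,0,0,1],[0,0.2,0,0.01,0,0,1],[0,0.2,0,0.01,0,0,1]],
], squeeze=12)

```text
time: 9.5
position: [0.4943, 0.072, 0.0473]
tool_rot: [0.709, 0.005, -0.004, -0.706]
ft_force: [-0.6, -0.0, 3.3]
grip_width: 0.0245
```

```bash
python3 - <<'E'
from h import *
st()
E
```

```text
t 9.5 p [0.4943 0.072  0.0473] y [ 5.0e-04 -4.3e-03 -1.0e+00] z [-0.0124  0.9999 -0.0043] F [-0.63 -0.    3.32] M [ 0.006  0.214 -0.005] w 0.0245 q [-0.077  0.656  1.882 -0.008  0.602 -1.654]
```

jog_arm([
  [[0,0,0,0.001,0,0,1],[0,0,0,0.002,0,0,1],[0,0,0,0.003,0,0,1],[0,0,0,0.004,0,0,1],[0,0,0,0.004,0,0,1]],
], squeeze=10)

```text
time: 10.0
position: [0.4984, 0.072, 0.0473]
tool_rot: [0.709, 0.005, -0.004, -0.706]
ft_force: [-2.5, 0.4, 2.7]
grip_width: 0.025
```

```bash
python3 - <<'E'
from h import *
st()
E
```

```text
t 10.0 p [0.4984 0.072  0.0473] y [ 6.0e-04 -4.3e-03 -1.0e+00] z [-0.0124  0.9999 -0.0043] F [-2.5   0.38  2.74] M [0.029 0.382 0.013] w 0.025 q [-0.076  0.659  1.872 -0.007  0.61  -1.653]
```

jog_arm([
  [[0,0,0,0.0007,0,0,1],[0,0,0,0.0015,0,0,1],[0,0,0,0.0015,0,0,1]],
])

```text
time: 10.3
position: [0.5, 0.072, 0.0473]
tool_rot: [0.709, 0.005, -0.004, -0.706]
ft_force: [-2.7, 0.9, 3.6]
grip_width: 0.0251
```

```bash
python3 - <<'E'
from h import *
st();save("side","s10.png",200,280,170,215,9);st()
E
```

```text
t 10.3 p [0.5    0.072  0.0473] y [ 7.0e-04 -4.3e-03 -1.0e+00] z [-0.0124  0.9999 -0.0043] F [-2.66  0.94  3.61] M [0.082 0.453 0.037] w 0.0251 q [-0.076  0.66   1.868 -0.007  0.613 -1.653]
t 10.35 p [0.5    0.072  0.0473] y [ 7.0e-04 -4.3e-03 -1.0e+00] z [-0.0124  0.9999 -0.0043] F [-3.55  1.11  3.21] M [ 0.059  0.435 -0.056] w 0.0247 q [-0.076  0.66   1.868 -0.007  0.613 -1.653]
```

View pics/s10.png

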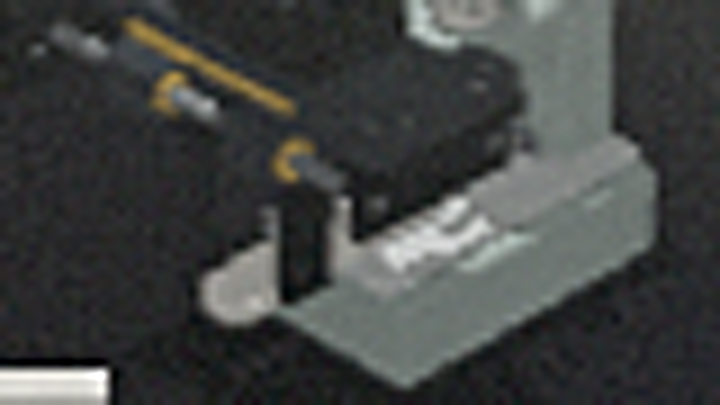

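jog_arm([
  [[0,0,0,0.0007,0,0,1],[0,0,0,0.0015,0,0,1],[0,0,0,0.0015,0,0,1]],
])

```text
time: 10.65
position: [0.5012, 0.0721, 0.0473]
tool_rot: [0.709, 0.004, -0.004, -0.706]
ft_force: [-2.8, -0.2, 4.7]
grip_width: 0.0246
```

```bash
python3 - <<'E'
from h import *
st();save("side","s11.png",200,280,170,215,9);save("wrist","w11.png",s=1.5);st()
E
```

```text
t 10.65 p [0.5012 0.0721 0.0473] y [ 1.0e-04 -4.3e-03 -1.0e+00] z [-0.0124  0.9999 -0.0043] F [-2.8  -0.21  4.69] M [ 0.035  0.547 -0.01 ] w 0.0246 q [-0.076  0.661  1.864 -0.007  0.616 -1.653]
t 10.75 p [0.5012 0.0721 0.0473] y [ 2.0e-04 -4.2e-03 -1.0e+00] z [-0.0124  0.9999 -0.0042] F [-3.83  0.43  3.89] M [-0.034  0.589 -0.013] w 0.0248 q [-0.076  0.661  1.865 -0.007  0.616 -1.653]
```

View pics/w11.png

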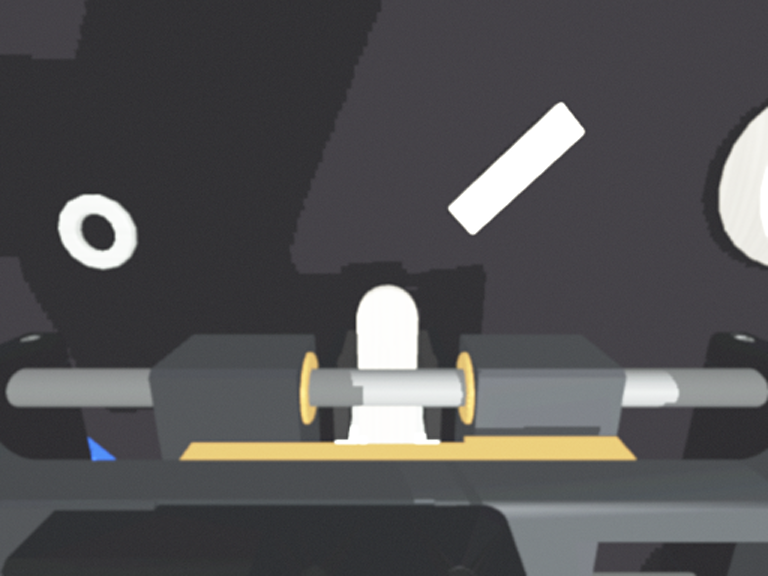

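jog_arm([
  [[0,0,0,0.0005,0,0,1],[0,0,0,0.001,0,0,1],[0,0,0,0.001,0,0,1]],
])

```text
time: 11.05
position: [0.5012, 0.0721, 0.0473]
tool_rot: [0.709, 0.004, -0.005, -0.706]
ft_force: [-5.2, -1.1, 5.1]
grip_width: 0.025
```

```bash
python3 - <<'E'
from h import *
o=st(); print("tail",back("wrist",(388/1.5,284.5/1.5),.053))
E
```

```text
t 11.05 p [0.5012 0.0721 0.0473] y [-0.0019 -0.0042 -1.    ] z [-0.0126  0.9999 -0.0042] F [-5.22 -1.1   5.14] M [0.004 0.847 0.014] w 0.025 q [-0.075  0.661  1.863 -0.008  0.619 -1.653]
tail [0.46989303 0.07103489 0.053     ]
```

jog_arm([
  [[0,0,0,0,0,0,0.35],[0,0,0,0,0,0,0.2],[0,0,0,0,0,0,0],[0,0,0,0,0,0,0]],
])

```text
time: 11.45
position: [0.5021, 0.072, 0.0472]
tool_rot: [0.709, 0.004, -0.005, -0.706]
ft_force: [0.1, 0.2, -0.0]
grip_width: 0.0409
```

```bash
python3 - <<'E'
from h import *
st();save("wrist","w12.png",s=1.5);save("side","s12.png",200,280,170,215,9);o=st()
E
```

```text
t 11.45 p [0.5021 0.072  0.0472] y [-3.0e-04 -4.3e-03 -1.0e+00] z [-0.0125  0.9999 -0.0043] F [ 0.1   0.16 -0.03] M [0.046 0.021 0.055] w 0.0409 q [-0.076  0.662  1.862 -0.007  0.618 -1.653]
t 11.55 p [0.5017 0.0721 0.0472] y [-0.0011 -0.0043 -1.    ] z [-0.0126  0.9999 -0.0042] F [ 0.66 -0.33  0.13] M [ 0.08   0.015 -0.061] w 0.0426 q [-0.075  0.662  1.862 -0.007  0.618 -1.653]
```

View pics/w12.png

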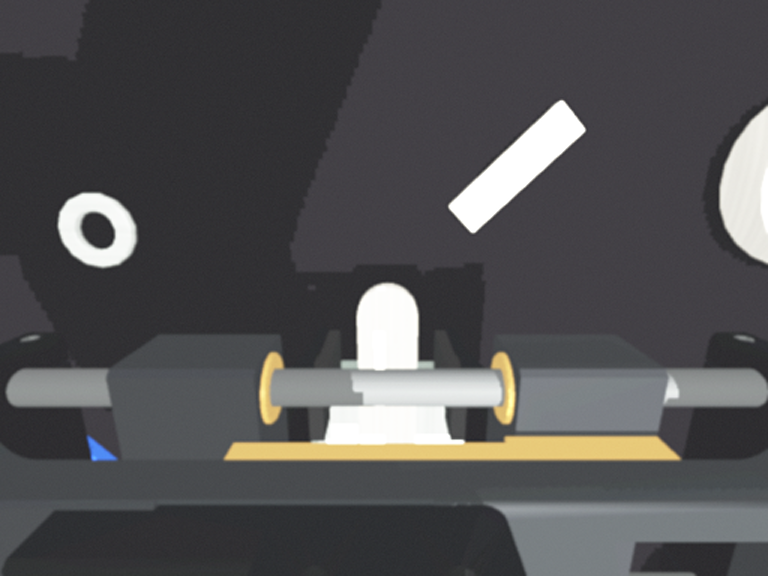

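View pics/s12.png

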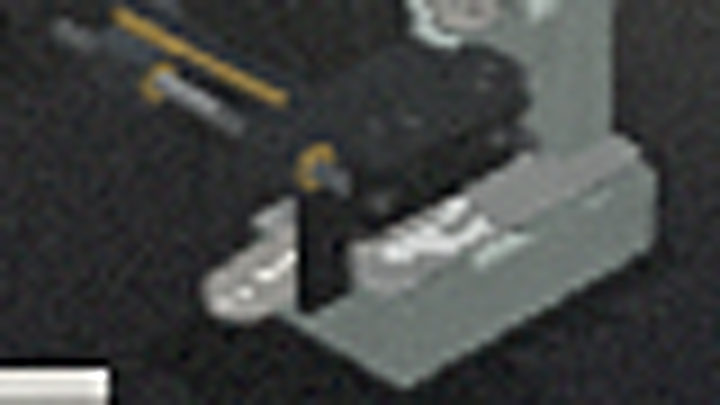

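The bar lies flat and released, with its tail tip at (388,283). I'll rise and check the overhang from above.

jog_arm([
  [[0,0,0,0,0,0.02,-0.1],[0,0,0,0,0,0.06,-1],[0,0,0,0,0,0.11,-1],[0,0,0,0,0,0.16,-1],[0,0,0,0,0,0.21,-1],[0,0,0,0.04,0,0.23,-1],[0,0,0,0.09,0,0.23,-1],[0,0,0,0.12,0,0.23,-1]],
])

```text
time: 12.35
position: [0.6254, 0.0718, 0.2792]
tool_rot: [0.709, 0.006, -0.003, -0.705]
ft_force: [0.0, 0.7, 0.3]
grip_width: 0.0858
```

jog_arm([
  [[0,0,0,0.0,0,0,-1],[0,0,0,0,0,0,-1]],
])

```text
time: 12.55
position: [0.6253, 0.0718, 0.2786]
tool_rot: [0.709, 0.006, -0.003, -0.705]
ft_force: [-0.1, 0.3, -0.0]
grip_width: 0.0865
```

```bash
python3 - <<'E'
from h import *
st();i=camera_info("wrist"); np.savez("w13.npz",**i); im=save("wrist","w13.png",s=1.5);save("side","s13.png",200,290,155,220,8);save("top","t13.png",195,255,145,215,8);o=st()
p=proj("wrist",(.6035,.074,.1)); print(p)
cv2.imwrite("pics/w13c.png",cv2.resize(im[50:210,190:330],None,fx=3.75,fy=3.75,interpolation=cv2.INTER_CUBIC))
E
```

```text
t 12.55 p [0.6253 0.0718 0.2786] y [ 0.0041 -0.0046 -1.    ] z [-0.0124  0.9999 -0.0047] F [-0.09  0.31 -0.03] M [-0.039 -0.033 -0.012] w 0.0865 q [-0.061  0.477  1.358 -0.005  1.302 -1.643]
t 12.7 p [0.6238 0.072  0.2789] y [ 0.0033 -0.0045 -1.    ] z [-0.0126  0.9999 -0.0046] F [ 0.92 -0.26  0.92] M [-0.003  0.004  0.043] w 0.0869 q [-0.061  0.475  1.361 -0.004  1.302 -1.643]
[261.16174584 160.86610671]
```

View pics/w13c.png

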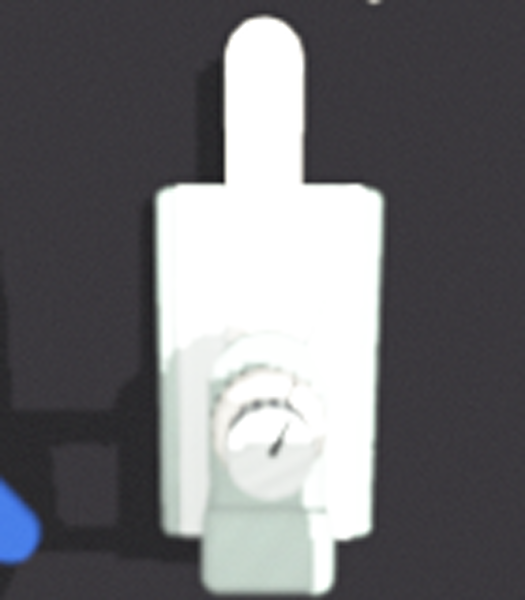

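View pics/s13.png

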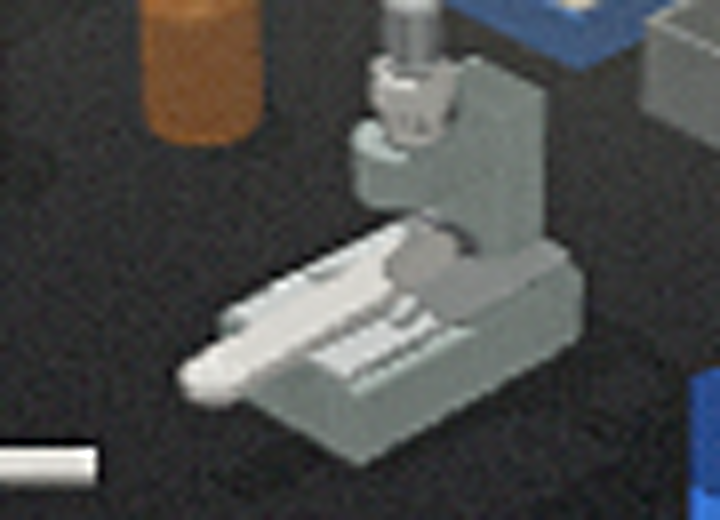

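View pics/t13.png

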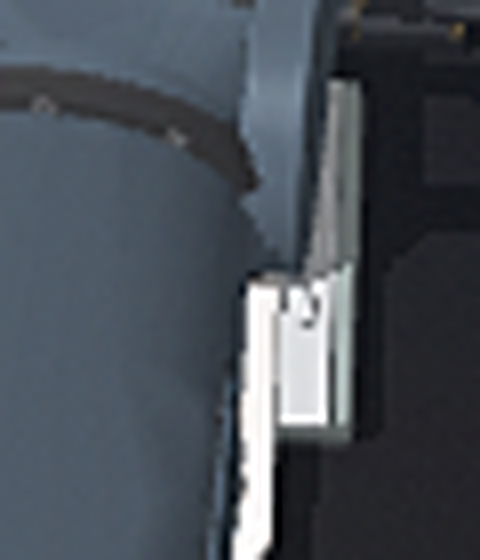

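The crop shows the bar's tail at (264,15), the table's front edge at row 184 and the cap-top centre at about (270,453). I'll measure the overhang.

```bash
python3 - <<'E'
from h import *
i=dict(np.load("w13.npz"))
g=lambda u,v:(190+u/3.75-.37,50+v/3.75-.37)
b=lambda u,v,z:back("wrist",g(u,v),z,i)
t=b(264,15.5,.051);print("tail",t)
for z in(.045,):
  e=[b(200,184,z),b(330,184,z)];print("front",e,"overhang",e[0][0]-t[0])
l,r=b(225,100,.052),b(303,100,.052);print("bar edges",l,r,(l+r)/2); l,r=b(225,175,.052),b(303,175,.052);print("bar edges",l,r,(l+r)/2)
c=b(270,453,.182);print("cap",c);p=b(286,424,.182);print("line",np.degrees(np.arctan2(*(p-c)[1::-1])))
E
```

```text
tail [0.47112629 0.07041714 0.051     ]
front [array([0.52695719, 0.04749516, 0.045     ]), array([0.52634047, 0.09580686, 0.045     ])] overhang 0.05583090305329941
bar edges [0.49889286 0.05689467 0.052     ] [0.49854693 0.08477408 0.052     ] [0.49871989 0.07083437 0.052     ]
bar edges [0.5241885  0.05701741 0.052     ] [0.52382696 0.08542608 0.052     ] [0.52400773 0.07122174 0.052     ]
cap [0.6017627  0.07357454 0.182     ]
line 152.40081018821357
```

The overhang is 55.8 mm ±1 against the required 55. I'll nudge the tail lightly with closed fingers to confirm the end touches the stop.

jog_arm([
  [[0,0,0,-0.05,-0.001,0,1],[0,0,0,-0.1,-0.001,-0.02,1],[0,0,0,-0.15,-0.001,-0.05,1],[0,0,0,-0.175,-0.001,-0.09,1],[0,0,0,-0.18,-0.001,-0.14,1],[0,0,0,-0.18,-0.001,-0.19,1],[0,0,0,-0.18,-0.001,-0.228,1],[0,0,0,-0.18,-0.001,-0.231,1]],
])

```text
time: 13.5
position: [0.4385, 0.0714, 0.0432]
tool_rot: [0.708, 0.001, -0.008, -0.706]
ft_force: [-0.6, 0.0, 0.9]
grip_width: 0.0308
```

jog_arm([
  [[0,0,0,0.004,0,0,1],[0,0,0,0.006,0,0,1],[0,0,0,0.006,0,0,1]],
])

```text
time: 13.8
position: [0.447, 0.0712, 0.0457]
tool_rot: [0.708, 0.003, -0.006, -0.706]
ft_force: [0.1, -0.7, 0.4]
grip_width: 0.0069
```

```bash
python3 - <<'E'
from h import *
st();im=save("wrist","w14.png",s=1.5)
E
```

```text
t 13.8 p [0.447  0.0712 0.0457] y [-0.0042 -0.0039 -1.    ] z [-0.0126  0.9999 -0.0038] F [ 0.12 -0.71  0.42] M [-0.013  0.022 -0.068] w 0.0069 q [-0.087  0.632  1.996 -0.009  0.517 -1.663]
```

View pics/w14.png

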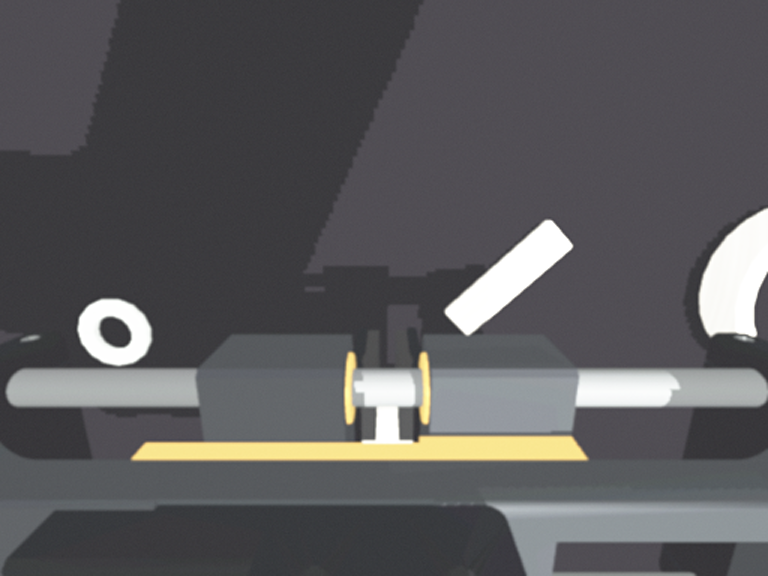

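jog_arm([
  [[0,0,0,0.003,0,0.002,1],[0,0,0,0.006,0,0.002,1],[0,0,0,0.009,0,0.002,1],[0,0,0,0.011,0,0.002,1],[0,0,0,0.011,0,0.002,1]],
])

```text
time: 14.35
position: [0.4581, 0.0712, 0.0477]
tool_rot: [0.708, 0.003, -0.006, -0.706]
ft_force: [-0.1, -0.0, -0.1]
grip_width: 0.0003
```

jog_arm([
  [[0,0,0,0.001,0,0,1],[0,0,0,0.002,0,0,1],[0,0,0,0.002,0,0,1]],
])

```text
time: 14.65
position: [0.4602, 0.0712, 0.0475]
tool_rot: [0.708, 0.003, -0.006, -0.706]
ft_force: [-0.2, -0.7, 0.6]
grip_width: 0.0001
```

jog_arm([
  [[0,0,0,0.0005,0,0,1],[0,0,0,0.001,0,0,1],[0,0,0,0.001,0,0,1]],
])

```text
time: 14.95
position: [0.4613, 0.0712, 0.0475]
tool_rot: [0.708, 0.003, -0.006, -0.706]
ft_force: [-0.3, -0.2, -0.3]
grip_width: 0.0007
```

jog_arm([
  [[0,0,0,0.0005,0,0,1],[0,0,0,0.001,0,0,1],[0,0,0,0.001,0,0,1]],
])

```text
time: 15.25
position: [0.4624, 0.0712, 0.0475]
tool_rot: [0.708, 0.003, -0.006, -0.706]
ft_force: [-0.3, -0.3, -0.4]
grip_width: 0.0003
```

jog_arm([
  [[0,0,0,0.0005,0,0,1],[0,0,0,0.001,0,0,1],[0,0,0,0.001,0,0,1]],
])

```text
time: 15.55
position: [0.4628, 0.0712, 0.0474]
tool_rot: [0.708, 0.003, -0.006, -0.706]
ft_force: [-1.1, -0.7, 0.8]
grip_width: 0.0003
```

jog_arm([
  [[0,0,0,0.0005,0,0,1],[0,0,0,0.001,0,0,1],[0,0,0,0.001,0,0,1]],
])

```text
time: 15.85
position: [0.463, 0.0713, 0.0473]
tool_rot: [0.708, 0.002, -0.007, -0.706]
ft_force: [-1.9, 0.1, 0.4]
grip_width: 0.0003
```

The tail is firmly blocked: the force rises and it doesn't move. That puts it against the stop. Backing off and going up to the cap.

jog_arm([
  [[0,0,0,-0.01,0,0,1],[0,0,0,-0.03,0,0.01,1],[0,0,0,-0.03,0,0.06,0.5],[0,0,8,-0.03,0,0.11,-0.5],[0,0,16,-0.02,0,0.16,-1],[0,0,24,0,0,0.19,-1],[0,0,32,0.03,0,0.195,-1],[0,0,40,0.07,0.001,0.195,-1]],
])

```text
time: 16.65
position: [0.5337, 0.0724, 0.2448]
tool_rot: [0.665, 0.248, -0.248, -0.659]
ft_force: [1.2, -0.4, 0.9]
grip_width: 0.0406
```

jog_arm([
  [[0,0,8,0.03,0,0,-1],[0,0,16,0.06,0.001,0,-1],[0,0,20,0.07,0.001,0,-1],[0,0,20,0.07,0.001,0,-1]],
])

```text
time: 17.05
position: [0.605, 0.0733, 0.2443]
tool_rot: [0.612, 0.36, -0.359, -0.606]
ft_force: [0.3, -0.1, 0.5]
grip_width: 0.0723
```

```bash
python3 - <<'E'
from h import *
st()
E
```

```text
t 17.05 p [0.605  0.0733 0.2443] y [ 0.0057 -0.0067 -1.    ] z [-0.8749  0.4842 -0.0083] F [ 0.31 -0.12  0.54] M [ 0.078  0.12  -0.046] w 0.0723 q [-0.059  0.481  1.453 -0.007  1.202 -2.693]
```

jog_arm([
  [[0.4,0.3,0,-0.002,0.0005,-0.02,-1],[0.4,0.3,0,-0.002,0.0005,-0.036,-1],[0.4,0.3,0,-0.002,0.0005,-0.036,-1]],
])

```text
time: 17.35
position: [0.5998, 0.0739, 0.2058]
tool_rot: [-0.608, -0.357, 0.36, 0.611]
ft_force: [-0.3, 0.5, -0.7]
grip_width: 0.0862
```

```bash
python3 - <<'E'
from h import *
o=st(); i=camera_info("wrist"); np.savez("w15.npz",**i,pos=o["position"]); save("wrist","w15.png",s=1.5); 
print(proj("wrist",o["position"])*1.5, proj("wrist",(.6028,.0738,.182))*1.5)
save("top","t15.png",195,255,135,205,8)
save("side","s15.png",200,290,135,220,7)
st()
E
```

```text
t 17.35 p [0.5998 0.0739 0.2058] y [-6.e-03  7.e-04 -1.e+00] z [-0.8742  0.4856  0.0056] F [-0.29  0.47 -0.73] M [0.072 0.084 0.012] w 0.0862 q [-0.062  0.521  1.499  0.     1.127 -2.697]
[390.7604959  350.73914991] [384.7942384  333.53352702]
t 17.5 p [0.6028 0.0738 0.209 ] y [ 1.3e-03  2.0e-04 -1.0e+00] z [-0.8747  0.4847 -0.0011] F [ 0.17 -0.28  0.17] M [ 0.09   0.128 -0.035] w 0.0865 q [-0.062  0.518  1.494  0.     1.128 -2.698]
```

View pics/w15.png

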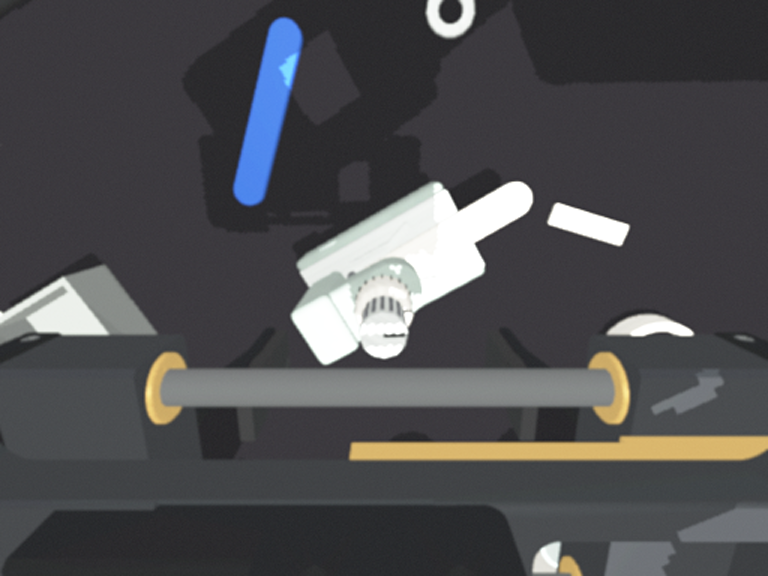

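View pics/s15.png

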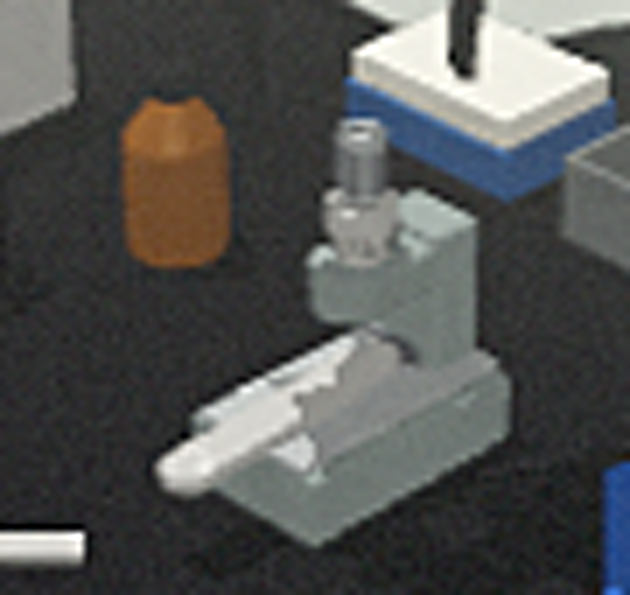

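```bash
python3 - <<'E'
from h import *
o=st(); i=camera_info("wrist"); np.savez("w16.npz",**i,pos=o["position"]); im=save("wrist","w16.png"); 
cv2.imwrite("pics/w16c.png",cv2.resize(im[165:255,210:310],None,fx=7,fy=7,interpolation=cv2.INTER_CUBIC))
j=camera_info("wrist"); print(np.abs(j["t"]-i["t"]).max())
f=lambda p:((p-[210,165])*7+3).round(1)
print("TCP",f(proj("wrist",o["position"],i)),"expected cap",f(proj("wrist",(.6028,.0738,.182),i)),"TCP at .182", f(proj("wrist",(o["position"][0],o["position"][1],.182),i)))
o=st()
E
```

```text
t 17.5 p [0.6028 0.0738 0.209 ] y [ 1.3e-03  2.0e-04 -1.0e+00] z [-0.8747  0.4847 -0.0011] F [ 0.17 -0.28  0.17] M [ 0.09   0.128 -0.035] w 0.0865 q [-0.062  0.518  1.494  0.     1.128 -2.698]
0.0005956616884991162
TCP [345.4 496.5] expected cap [344.8 391. ] TCP at .182 [344.7 391. ]
t 17.55 p [0.6032 0.0738 0.2094] y [ 2.3e-03  1.0e-04 -1.0e+00] z [-0.8747  0.4846 -0.0019] F [-0.09  0.73  0.5 ] M [0.095 0.087 0.014] w 0.087 q [-0.062  0.518  1.493  0.     1.128 -2.698]
```

View pics/w16c.png

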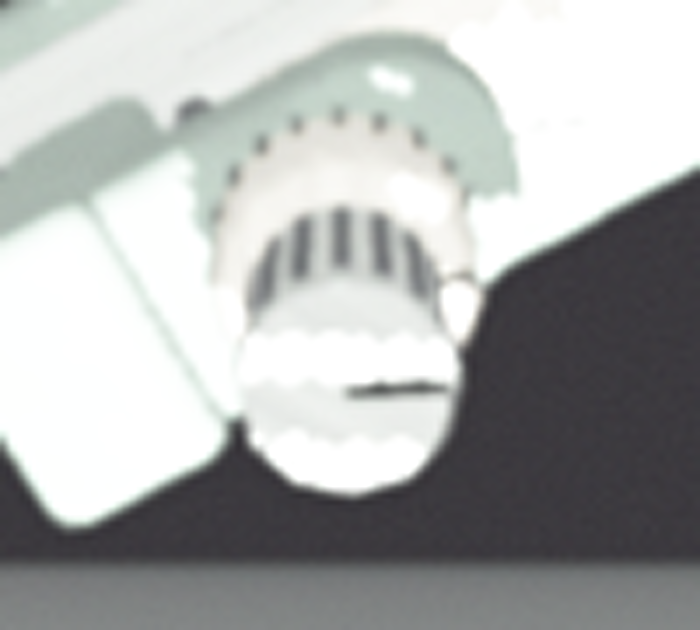

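The cap-top centre is at about (349,388) in the crop, against an expected (345,391), so it is within 0.6 mm. The cap and thimble lines both point right, aligned. Descending around the cap.

jog_arm([
  [[0,0,0,-0.0009,0.0003,-0.02,-1],[0,0,0,-0.0009,0.0003,-0.04,-1],[0,0,0,-0.0009,0.0003,-0.055,-1],[0,0,0,-0.0009,0.0003,-0.055,-0.6],[0,0,0,-0.0009,0.0003,-0.055,0]],
])

```text
time: 18.05
position: [0.6029, 0.0741, 0.1552]
tool_rot: [0.61, 0.36, -0.358, -0.609]
ft_force: [0.1, 0.2, 0.3]
grip_width: 0.0781
```

```bash
python3 - <<'E'
from h import *
st()
save("side","s17.png",200,290,135,220,7)
st()
E
```

```text
t 18.05 p [0.6029 0.0741 0.1552] y [ 0.0036  0.     -1.    ] z [-0.8747  0.4847 -0.0031] F [0.1  0.2  0.33] M [0.114 0.073 0.018] w 0.0781 q [-0.062  0.584  1.545  0.     1.009 -2.697]
t 18.1 p [0.6033 0.0741 0.1556] y [ 0.0048 -0.     -1.    ] z [-0.8747  0.4847 -0.0042] F [ 0.88  0.43 -0.57] M [ 0.048  0.113 -0.002] w 0.0743 q [-0.062  0.583  1.544  0.     1.009 -2.697]
```

View pics/s17.png

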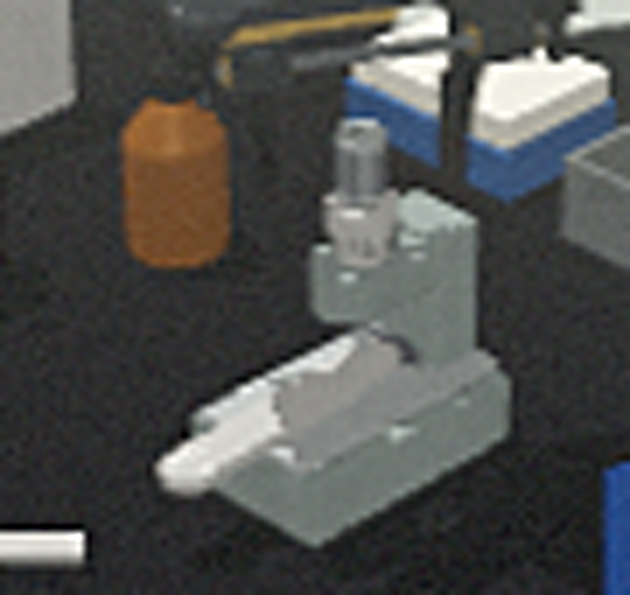

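jog_arm([
  [[0,0.27,0,0,0,-0.001,0.3],[0,0.27,0,0,0,-0.001,0.6],[0,0.27,0,0,0,-0.001,1],[0,0.27,0,0,0,-0.001,1],[0,0.27,0,0,0,-0.001,1],[0,0.27,0,0,0,-0.001,1],[0,0.27,0,0,0,-0.001,1]],
], squeeze=20)

```text
time: 18.8
position: [0.6023, 0.0745, 0.1546]
tool_rot: [-0.609, -0.358, 0.359, 0.61]
ft_force: [-2.4, 1.9, 1.8]
grip_width: 0.0234
```

```bash
python3 - <<'E'
from h import *
st()
save("side","s18.png",200,290,135,220,7)
st()
E
```

```text
t 18.8 p [0.6023 0.0745 0.1546] y [-2.2e-03  9.0e-04 -1.0e+00] z [-0.8746  0.4848  0.0023] F [-2.45  1.91  1.77] M [ 0.351  0.447 -0.056] w 0.0234 q [-6.100e-02  5.860e-01  1.542e+00  1.000e-03  1.016e+00 -2.697e+00]
t 18.85 p [0.6023 0.0745 0.1546] y [-2.1e-03  8.0e-04 -1.0e+00] z [-0.8747  0.4847  0.0022] F [-2.72  0.68  2.71] M [ 0.294  0.482 -0.014] w 0.0232 q [-6.100e-02  5.860e-01  1.542e+00  1.000e-03  1.016e+00 -2.697e+00]
```

View pics/s18.png

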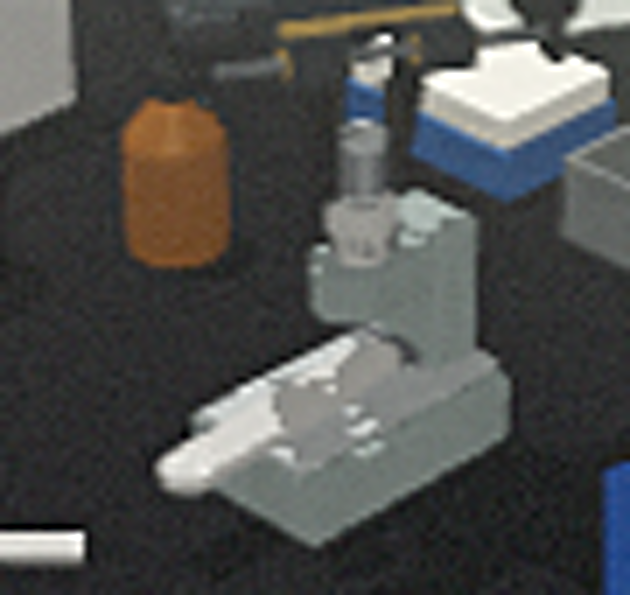

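Gripped at 23.4 mm on the 24 mm cap. The mark started along tool z, so after a 90° slip the thimble mark should point straight up in the wrist image. I'll recentre slightly and turn clockwise.

jog_arm([
  [[0,0,-6,-0.0005,0.0003,0,1],[0,0,-12,-0.0005,0.0003,0,1],[0,0,-18,-0.0005,0.0003,0,1],[0,0,-24,-0.0005,0.0003,0,1],[0,0,-30,-0.0005,0.0003,0,1],[0,0,-36,-0.0005,0.0003,0,1],[0,0,-42,-0.0005,0.0003,0,1]],
])

```text
time: 19.55
position: [0.6021, 0.0748, 0.1547]
tool_rot: [-0.697, -0.115, 0.115, 0.698]
ft_force: [-0.6, 2.0, 0.8]
grip_width: 0.0233
```

```bash
cat > look.py <<'E'
from h import *
import sys
f=sys.argv[1]
o=st(); z=__import__("scipy.spatial.transform",fromlist=["Rotation"]).Rotation.from_quat(o["tool_rot"]).as_matrix()[:,2]; print("psi",np.degrees(np.arctan2(z[1],z[0])).round(1))
im=save("wrist",f+"f.png"); cv2.imwrite("pics/"+f+".png",cv2.resize(im[170:310,190:330],None,fx=4.2,fy=4.2,interpolation=cv2.INTER_CUBIC)); st()
E
python3 look.py r1
```

```text
t 19.55 p [0.6021 0.0748 0.1547] y [-4.0e-04  1.8e-03 -1.0e+00] z [-0.3217  0.9468  0.0018] F [-0.57  2.03  0.75] M [0.058 0.066 0.084] w 0.0233 q [-0.061  0.585  1.544  0.002  1.013 -1.961]
psi 108.8
t 19.6 p [0.6021 0.0748 0.1547] y [-3.0e-04  1.9e-03 -1.0e+00] z [-0.3189  0.9478  0.0019] F [-0.06  0.7  -0.08] M [ 0.087  0.002 -0.016] w 0.0231 q [-0.061  0.585  1.544  0.002  1.013 -1.958]
```

View pics/r1.png

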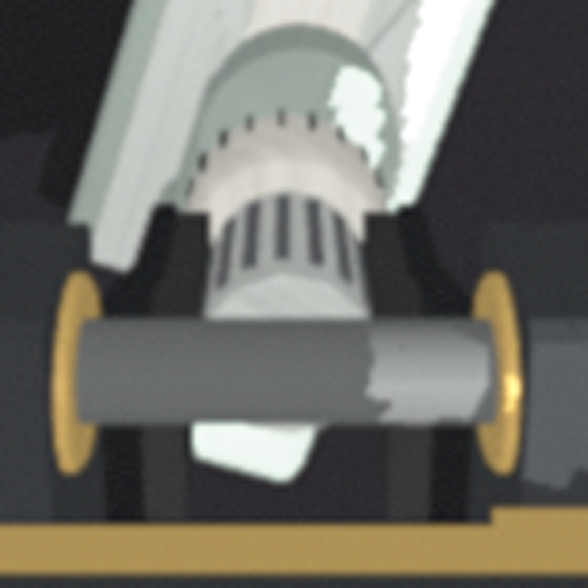

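The wrist view shows the thimble shoulder (about (290,170) in the crop) clearly between the fingers, with no mark on the visible side, so there is no slip yet.

jog_arm([
  [[0,0,-6,0,0,0,1],[0,0,-12,0,0,0,1],[0,0,-18,0,0,0,1],[0,0,-24,0,0,0,1],[0,0,-30,0,0,0,1]],
])

```text
time: 20.1
position: [0.6021, 0.075, 0.1546]
tool_rot: [-0.703, 0.071, -0.071, 0.704]
ft_force: [-1.0, 1.5, 0.5]
grip_width: 0.0234
```

```bash
python3 look.py r2
```

```text
t 20.1 p [0.6021 0.075  0.1546] y [ 7.e-04  2.e-03 -1.e+00] z [0.1998 0.9798 0.0021] F [-0.98  1.52  0.49] M [0.15  0.082 0.022] w 0.0234 q [-0.061  0.585  1.545  0.002  1.011 -1.432]
psi 78.5
t 20.15 p [0.6021 0.075  0.1546] y [ 7.0e-04  2.1e-03 -1.0e+00] z [0.2028 0.9792 0.0022] F [-0.3   1.47  1.11] M [ 0.226  0.09  -0.014] w 0.0236 q [-0.061  0.585  1.545  0.003  1.011 -1.429]
```

View pics/r2.png

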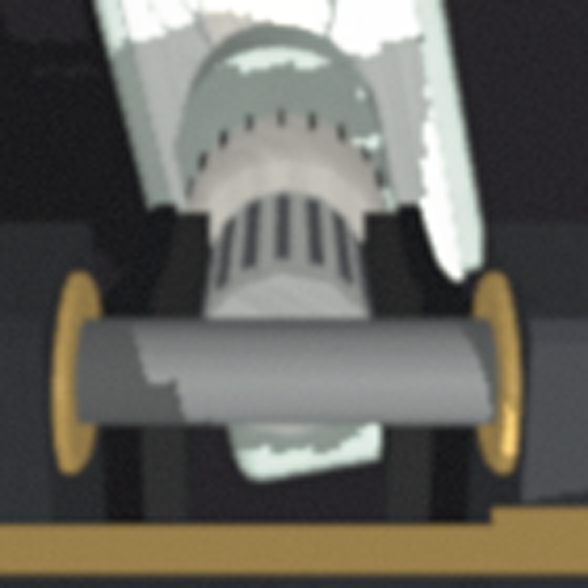

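The rim ticks at (252,120), (282,116) and (312,119) haven't moved, so the thimble is turning with the cap.

jog_arm([
  [[0,0,-6,0,0,0,1],[0,0,-12,0,0,0,1],[0,0,-18,0,0,0,1],[0,0,-24,0,0,0,1],[0,0,-30,0,0,0,1],[0,0,-36,0,0,0,1]],
])

```text
time: 20.75
position: [0.6022, 0.0752, 0.1547]
tool_rot: [-0.646, 0.286, -0.287, 0.647]
ft_force: [-1.1, 0.6, 1.1]
grip_width: 0.0234
```

```bash
python3 look.py r3
```

```text
t 20.75 p [0.6022 0.0752 0.1547] y [ 0.0021  0.0016 -1.    ] z [0.7401 0.6724 0.0026] F [-1.11  0.58  1.13] M [0.172 0.075 0.017] w 0.0234 q [-0.061  0.584  1.546  0.002  1.01  -0.799]
psi 42.3
t 20.8 p [0.6022 0.0752 0.1546] y [ 0.0021  0.0016 -1.    ] z [0.7423 0.6701 0.0027] F [0.09 1.53 0.74] M [ 0.09   0.067 -0.031] w 0.0238 q [-0.061  0.584  1.546  0.002  1.01  -0.796]
```

View pics/r3.png

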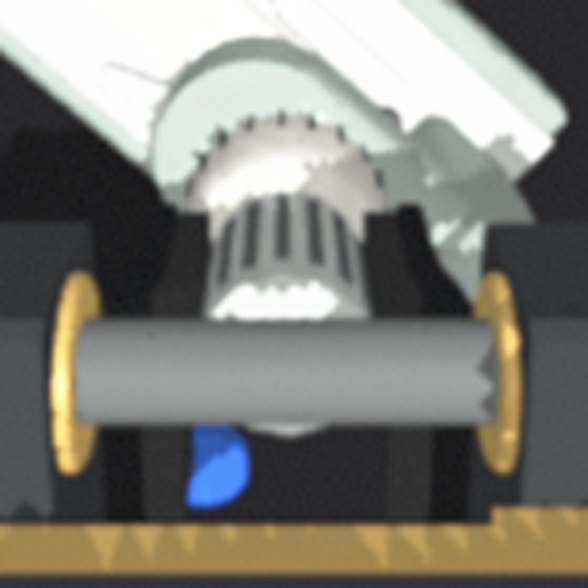

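Ticks still unmoved at 109° of turning. Continuing.

jog_arm([
  [[0,0,-6,0,0,0,1],[0,0,-12,0,0,0,1],[0,0,-18,0,0,0,1],[0,0,-24,0,0,0,1],[0,0,-30,0,0,0,1],[0,0,-36,0,0,0,1]],
])

```text
time: 21.4
position: [0.6024, 0.0753, 0.1547]
tool_rot: [-0.525, 0.472, -0.473, 0.527]
ft_force: [-0.1, 0.5, -1.0]
grip_width: 0.0234
```

```bash
python3 look.py r4
```

```text
t 21.4 p [0.6024 0.0753 0.1547] y [ 3.2e-03  2.0e-04 -1.0e+00] z [0.9943 0.1063 0.0032] F [-0.12  0.52 -0.96] M [0.149 0.131 0.021] w 0.0234 q [-0.06   0.584  1.546  0.     1.008 -0.166]
psi 6.1
t 21.45 p [0.6024 0.0754 0.1546] y [ 3.1e-03  3.0e-04 -1.0e+00] z [0.9947 0.1032 0.0031] F [-0.4   1.22  0.03] M [ 0.11   0.085 -0.011] w 0.0239 q [-6.000e-02  5.840e-01  1.546e+00  1.000e-03  1.008e+00 -1.630e-01]
```

View pics/r4.png

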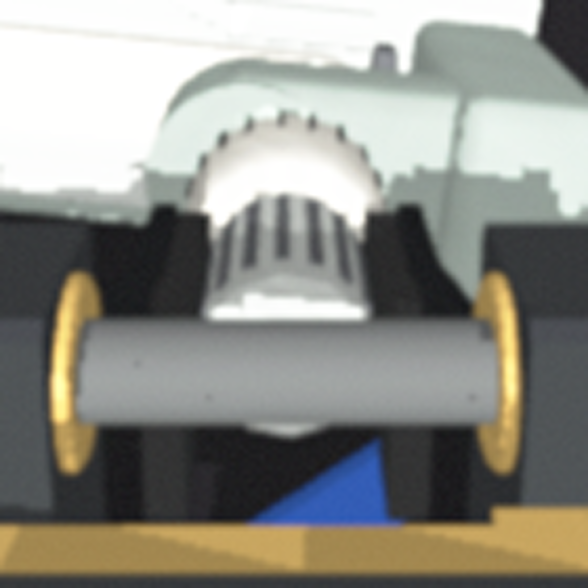

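```bash
python3 - <<'E'
import cv2,numpy as np
r=[cv2.resize(cv2.imread(f"pics/r{k}f.png")[190:225,230:285],None,fx=7,fy=7,interpolation=cv2.INTER_CUBIC) for k in(2,3,4)]
cv2.imwrite("pics/cmp.png",np.vstack([np.hstack(r[:2]),np.hstack([r[2],r[2]*0])]))
E
```

```text
(no output)
```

View pics/cmp.png

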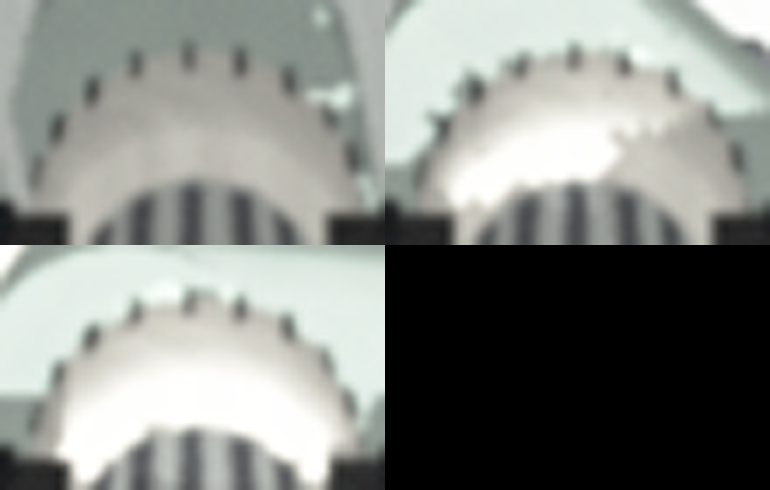

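Tick positions are the same in all three pictures, at columns 136, 190 and 240, so there is no slip yet at 145°. Continuing.

jog_arm([
  [[0,0,-6,0,0,0,1],[0,0,-12,0,0,0,1],[0,0,-18,0,0,0,1],[0,0,-24,0,0,0,1],[0,0,-30,0,0,0,1]],
])

```text
time: 21.95
position: [0.6026, 0.0754, 0.1546]
tool_rot: [0.384, -0.592, 0.594, -0.386]
ft_force: [0.4, 0.5, -0.1]
grip_width: 0.0235
```

```bash
python3 look.py r5
```

```text
t 21.95 p [0.6026 0.0754 0.1546] y [ 0.0032 -0.0015 -1.    ] z [ 0.9136 -0.4066  0.0036] F [ 0.38  0.51 -0.15] M [0.052 0.139 0.018] w 0.0235 q [-5.900e-02  5.850e-01  1.545e+00 -1.000e-03  1.009e+00  3.610e-01]
psi -24.0
t 22.0 p [0.6026 0.0753 0.1546] y [ 0.0032 -0.0014 -1.    ] z [ 0.9122 -0.4096  0.0035] F [-0.48  1.29  0.49] M [ 0.055  0.163 -0.048] w 0.0233 q [-5.900e-02  5.850e-01  1.545e+00 -1.000e-03  1.009e+00  3.640e-01]
```

View pics/r5.png

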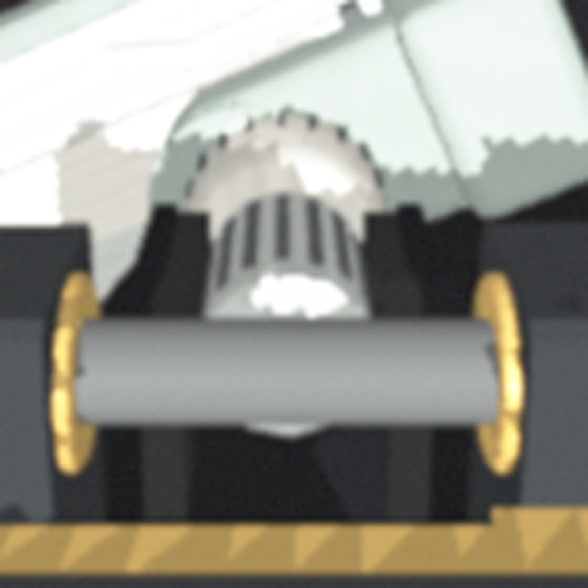

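jog_arm([
  [[0,0,-6,0,0,0,1],[0,0,-12,0,0,0,1],[0,0,-18,0,0,0,1],[0,0,-24,0,0,0,1],[0,0,-30,0,0,0,1]],
])

```text
time: 22.5
position: [0.6028, 0.0752, 0.1547]
tool_rot: [0.218, -0.671, 0.674, -0.219]
ft_force: [0.1, 0.8, 1.0]
grip_width: 0.0231
```

```bash
python3 look.py r6; python3 - <<'E'
import cv2,numpy as np
r=[cv2.resize(cv2.imread(f"pics/r{k}f.png")[190:225,230:285],None,fx=7,fy=7,interpolation=cv2.INTER_CUBIC) for k in(4,5,6)]
cv2.imwrite("pics/cmp2.png",np.vstack([np.hstack(r[:2]),np.hstack([r[2],r[2]*0])]))
E
```

```text
t 22.5 p [0.6028 0.0752 0.1547] y [ 0.0025 -0.0031 -1.    ] z [ 0.5871 -0.8095  0.0039] F [0.06 0.75 1.04] M [0.038 0.105 0.003] w 0.0231 q [-0.058  0.585  1.544 -0.003  1.01   0.887]
psi -54.1
t 22.55 p [0.6028 0.0752 0.1547] y [ 0.0024 -0.003  -1.    ] z [ 0.5844 -0.8114  0.0039] F [-0.64  0.04  0.43] M [0.02  0.245 0.006] w 0.0232 q [-0.058  0.585  1.544 -0.003  1.01   0.89 ]
```

View pics/r6.png

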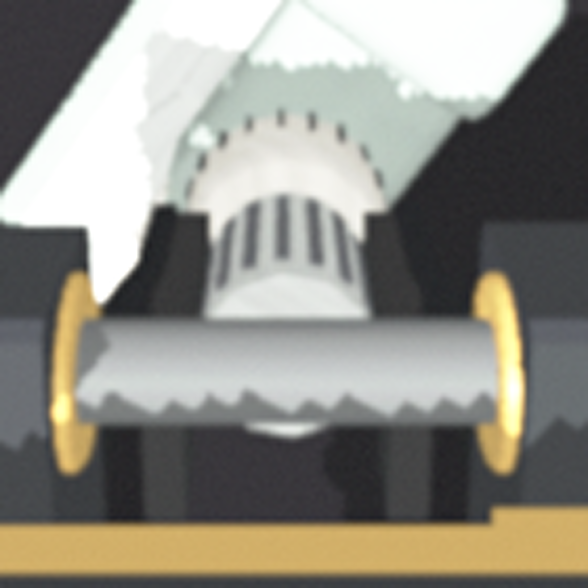

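View pics/cmp2.png

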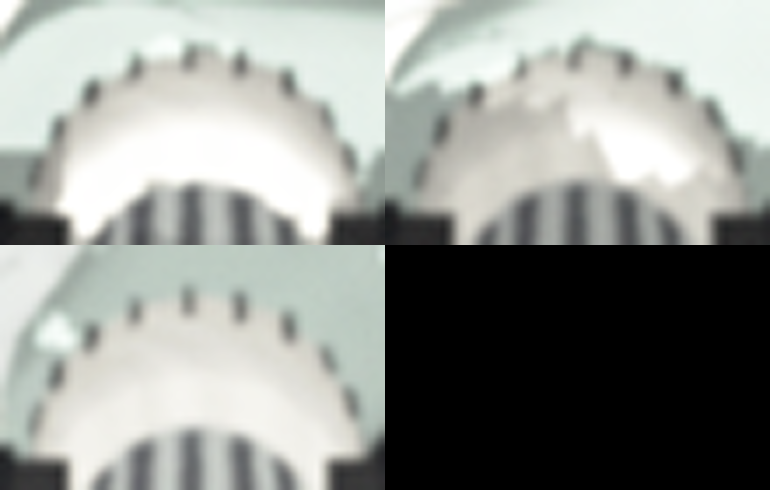

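jog_arm([
  [[0,0,-6,0,0,0,1],[0,0,-12,0,0,0,1],[0,0,-18,0,0,0,1],[0,0,-24,0,0,0,1],[0,0,-30,0,0,0,1]],
])

```text
time: 23.05
position: [0.6029, 0.075, 0.1547]
tool_rot: [0.036, -0.705, 0.708, -0.037]
ft_force: [-0.5, -0.8, 0.2]
grip_width: 0.0236
```

```bash
python3 look.py r7
```

```text
t 23.05 p [0.6029 0.075  0.1547] y [ 8.0e-04 -4.2e-03 -1.0e+00] z [ 0.1035 -0.9946  0.0043] F [-0.47 -0.84  0.2 ] M [-0.021  0.193  0.023] w 0.0236 q [-0.058  0.586  1.542 -0.005  1.012  1.412]
psi -84.1
t 23.1 p [0.6029 0.075  0.1546] y [ 7.0e-04 -4.2e-03 -1.0e+00] z [ 0.1002 -0.995   0.0042] F [-0.02  1.04  0.71] M [0.005 0.174 0.061] w 0.0231 q [-0.058  0.586  1.542 -0.005  1.013  1.415]
```

View pics/r7.png

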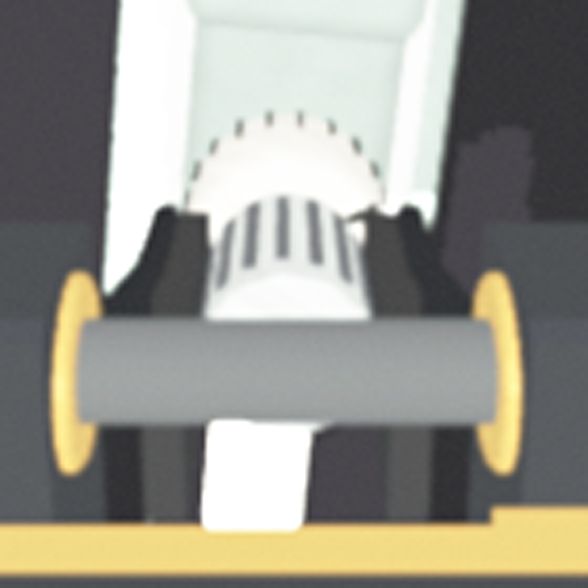

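The ticks have shifted left, to (240,128), (270,118) and (300,118), and a mark has appeared at about (360,215). The cap has started to slip. I'll compute the slip from the mark.

```bash
cat > slip.py <<'E'
from h import *
o=get_obs(); from scipy.spatial.transform import Rotation as Ro
R=Ro.from_quat(o["tool_rot"]).as_matrix(); psi=np.arctan2(R[1,2],R[0,2]); i=camera_info("wrist")
a=np.array([o["position"][0],o["position"][1],0])
for s in range(0,121,10):
    f=lambda r,z:(((proj("wrist",a+[r*np.cos(psi+np.radians(s)),r*np.sin(psi+np.radians(s)),z],i)-[190,170])*4.2+1.6).round(0))
    print(s,f(.0125,.146),f(.0175,.146),f(.0175,.121))
E
python3 slip.py; python3 - <<'E'
import cv2
im=cv2.imread("pics/r7f.png")[190:230,225:290]; cv2.imwrite("pics/r7z.png",cv2.resize(im,None,fx=11,fy=11,interpolation=cv2.INTER_CUBIC))
E
```

```text
0 [355. 249.] [385. 249.] [373. 196.]
10 [354. 237.] [384. 232.] [372. 180.]
20 [351. 225.] [380. 215.] [368. 165.]
30 [345. 213.] [372. 199.] [361. 151.]
40 [337. 203.] [362. 184.] [352. 138.]
50 [328. 194.] [348. 172.] [340. 126.]
60 [317. 187.] [333. 161.] [327. 117.]
70 [305. 181.] [316. 153.] [312. 110.]
80 [292. 178.] [297. 149.] [295. 106.]
90 [278. 177.] [278. 147.] [278. 105.]
100 [264. 178.] [259. 149.] [262. 106.]
110 [251. 181.] [240. 154.] [245. 110.]
120 [239. 187.] [223. 161.] [230. 117.]
```

View pics/r7z.png

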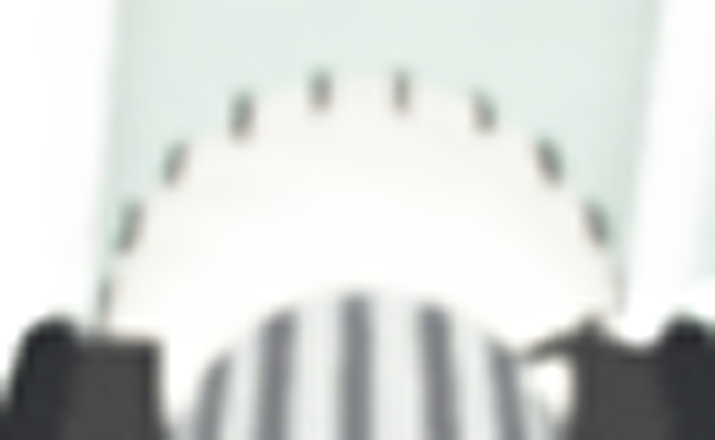

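The mark's inner end at (348,218) and outer end at (376,208) fit 25° of slip, and the tick shift also gives 7+18 = 25°. I need about 65° more.

jog_arm([
  [[0,0,-7,0,0,0,1],[0,0,-14,0,0,0,1],[0,0,-21,0,0,0,1],[0,0,-28,0,0,0,1],[0,0,-35,0,0,0,1],[0,0,-42,0,0,0,1],[0,0,-48,0,0,0,1],[0,0,-48,0,0,0,1]],
])

```text
time: 23.9
position: [0.6028, 0.0747, 0.1546]
tool_rot: [-0.252, -0.659, 0.662, 0.253]
ft_force: [-1.1, -0.8, 0.7]
grip_width: 0.0234
```

```bash
python3 look.py r8; python3 slip.py | tail -9
```

```text
t 23.9 p [0.6028 0.0747 0.1546] y [-0.0029 -0.0039 -1.    ] z [-0.6678 -0.7443  0.0048] F [-1.07 -0.79  0.74] M [0.044 0.236 0.069] w 0.0234 q [-0.058  0.587  1.54  -0.005  1.017  2.246]
psi -131.9
t 23.95 p [0.6028 0.0747 0.1546] y [-0.0027 -0.0039 -1.    ] z [-0.6673 -0.7448  0.0047] F [-0.99 -0.87 -0.16] M [-0.021  0.261  0.051] w 0.0233 q [-0.058  0.587  1.54  -0.005  1.017  2.245]
40 [340. 208.] [364. 190.] [355. 142.]
50 [331. 199.] [351. 177.] [343. 131.]
60 [320. 192.] [336. 166.] [329. 122.]
70 [308. 187.] [318. 159.] [314. 115.]
80 [294. 183.] [300. 154.] [298. 111.]
90 [281. 182.] [281. 153.] [281. 109.]
100 [267. 183.] [262. 154.] [264. 111.]
110 [254. 187.] [243. 159.] [248. 115.]
120 [242. 192.] [226. 167.] [233. 122.]
```

View pics/r8.png

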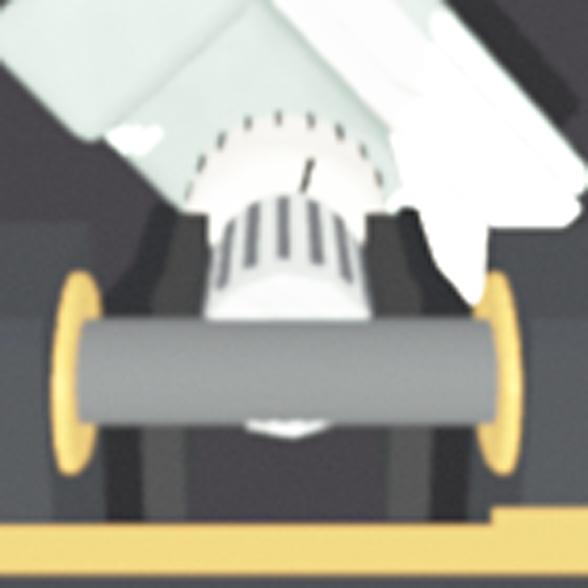

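The mark now runs from (304,190) to (313,158), which is about 73°. I'll turn 18° more.

jog_arm([
  [[0,0,-6,0,0,0,1],[0,0,-12,0,0,0,1],[0,0,-18,0,0,0,1],[0,0,-18,0,0,0,1]],
])

```text
time: 24.35
position: [0.6027, 0.0746, 0.1546]
tool_rot: [-0.351, -0.612, 0.615, 0.352]
ft_force: [-1.1, -1.0, 0.2]
grip_width: 0.0231
```

```bash
python3 look.py r9; python3 slip.py | tail -6
```

```text
t 24.35 p [0.6027 0.0746 0.1546] y [-0.004 -0.003 -1.   ] z [-0.8623 -0.5064  0.005 ] F [-1.09 -1.    0.17] M [ 0.042  0.294 -0.002] w 0.0231 q [-0.059  0.587  1.539 -0.004  1.019  2.554]
psi -149.6
t 24.4 p [0.6027 0.0746 0.1546] y [-0.0041 -0.003  -1.    ] z [-0.8618 -0.5072  0.005 ] F [-0.97 -0.5   0.5 ] M [ 0.057  0.307 -0.019] w 0.0233 q [-0.059  0.587  1.539 -0.004  1.019  2.553]
70 [310. 188.] [321. 160.] [316. 116.]
80 [297. 184.] [302. 155.] [300. 112.]
90 [283. 183.] [283. 154.] [283. 110.]
100 [270. 184.] [264. 155.] [266. 112.]
110 [257. 188.] [246. 160.] [250. 116.]
120 [244. 193.] [228. 168.] [235. 123.]
```

View pics/r9.png

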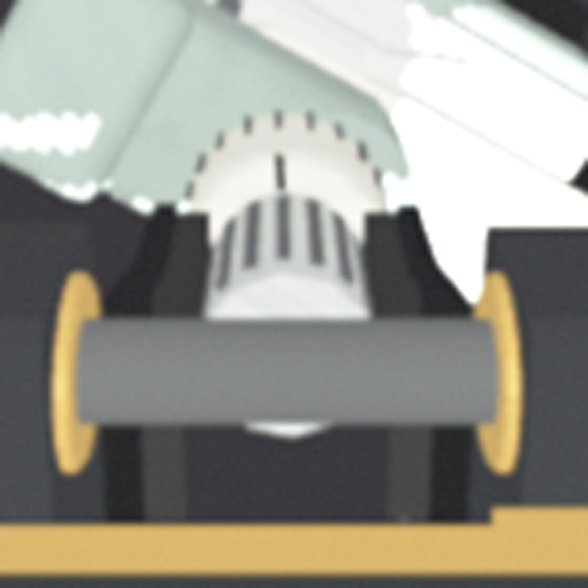

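The mark now points straight up, about 91°, so it has slipped a quarter turn. Letting go, rising and checking.

jog_arm([
  [[0,0,0,0,0,0,0.3],[0,0,0,0,0,0,0],[0,0,0,0,0,0,-0.5],[0,0,0,0,0,0,-1],[0,0,0,0,0,0,-1],[0,0,0,0,0,0.03,-1],[0,0,0,0,0,0.055,-1],[0,0,0,0,0,0.055,-1]],
])

```text
time: 25.2
position: [0.6055, 0.0745, 0.2134]
tool_rot: [-0.353, -0.614, 0.614, 0.349]
ft_force: [1.0, -0.6, 1.7]
grip_width: 0.0784
```

```bash
python3 - <<'E'
from h import *
o=st(); im=save("wrist","w20.png",s=1.5); i=camera_info("wrist"); np.savez("w20.npz",**i)
cv2.imwrite("pics/w20c.png",cv2.resize(im[165:255,210:310],None,fx=7,fy=7,interpolation=cv2.INTER_CUBIC))
st()
E
```

```text
t 25.2 p [0.6055 0.0745 0.2134] y [ 0.0044 -0.0035 -1.    ] z [-0.8616 -0.5076 -0.002 ] F [ 1.   -0.63  1.67] M [ 0.024  0.073 -0.008] w 0.0784 q [-0.059  0.516  1.484 -0.004  1.137  2.552]
t 25.25 p [0.6041 0.0746 0.2114] y [ 6.0e-04 -3.3e-03 -1.0e+00] z [-0.8616 -0.5075  0.0012] F [ 0.1   0.59 -0.22] M [0.003 0.131 0.032] w 0.082 q [-0.059  0.518  1.487 -0.004  1.136  2.552]
```

View pics/w20.png

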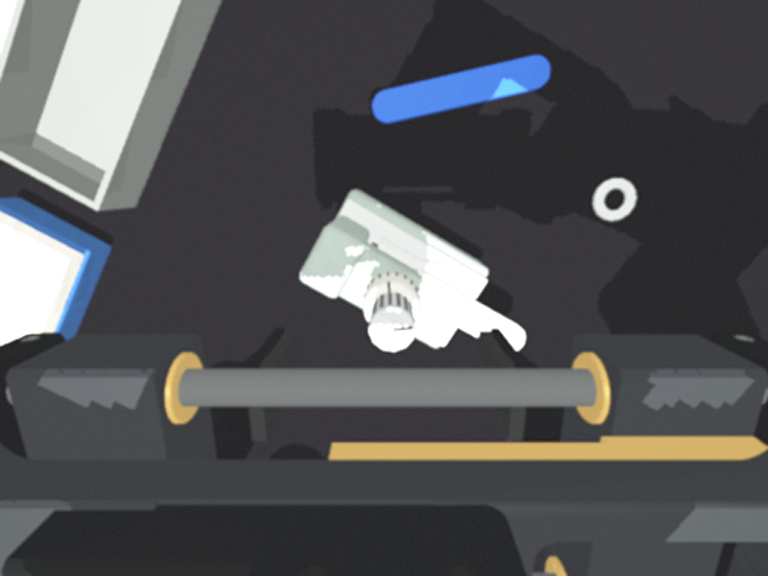

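View pics/w20c.png

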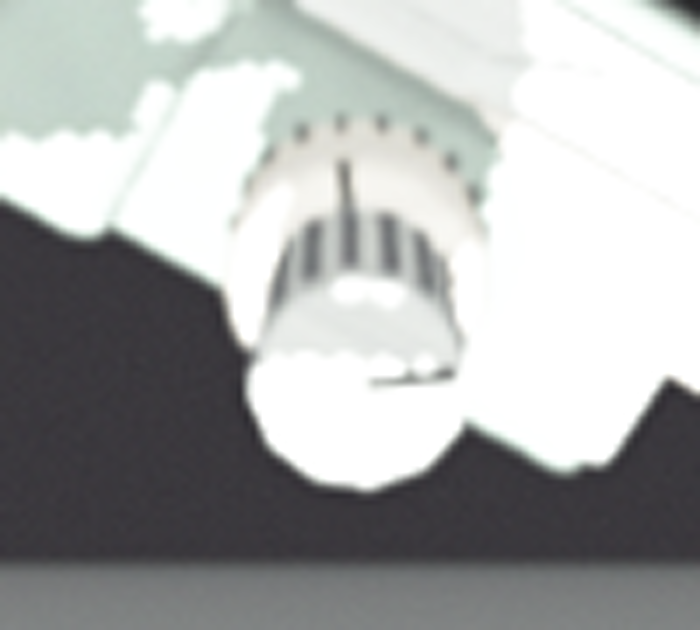

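The cap line now points right, (370,383)→(455,375), and the thimble mark points up, (348,205)→(344,160), so they are about 90° apart. I'll retreat and do a final check of the bar and the other things.

jog_arm([
  [[0,0,0,0,0,0.04,-1],[0,0,0,0,0,0.08,-1],[0,0,0,-0.02,0.05,0.1,-1],[0,0,0,-0.04,0.1,0.1,-1],[0,0,0,-0.07,0.14,0.1,-1],[0,0,0,-0.1,0.18,0.1,-1],[0,0,0,-0.13,0.22,0.1,-1],[0,0,0,-0.15,0.26,0.1,-1]],
])

```text
time: 26.05
position: [0.4721, 0.2795, 0.3081]
tool_rot: [0.324, 0.632, -0.614, -0.345]
ft_force: [1.0, -0.3, 0.5]
grip_width: 0.0871
```

```bash
python3 - <<'E'
from h import *
st(); a=save("top","t21f.png"); b=save("side","s21f.png")
cv2.imwrite("pics/t21.png",cv2.resize(a[140:230,190:250],None,fx=6.6,fy=6.6,interpolation=cv2.INTER_CUBIC))
cv2.imwrite("pics/s21.png",cv2.resize(b[145:225,210:290],None,fx=7,fy=7,interpolation=cv2.INTER_CUBIC)); st()
E
```

```text
t 26.05 p [0.4721 0.2795 0.3081] y [-0.0139  0.036  -0.9993] z [-0.8334 -0.5526 -0.0083] F [ 1.02 -0.34  0.54] M [-0.013  0.129 -0.03 ] w 0.0871 q [0.309 0.329 1.52  0.04  1.295 2.854]
t 26.15 p [0.4734 0.2788 0.3084] y [-0.0126  0.0356 -0.9993] z [-0.8342 -0.5514 -0.0091] F [-0.3  -0.98 -0.23] M [0.013 0.107 0.019] w 0.0872 q [0.307 0.33  1.518 0.039 1.295 2.854]
```

View pics/t21.png

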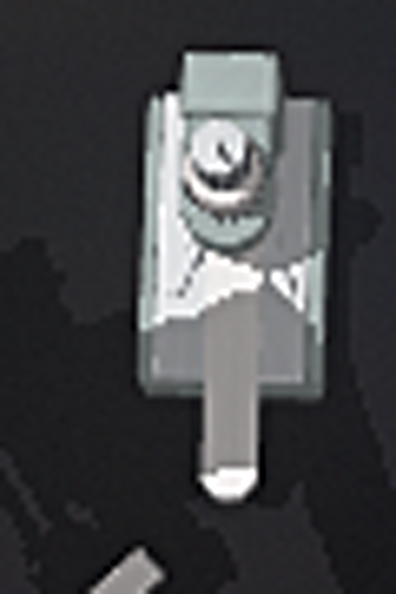

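View pics/s21.png

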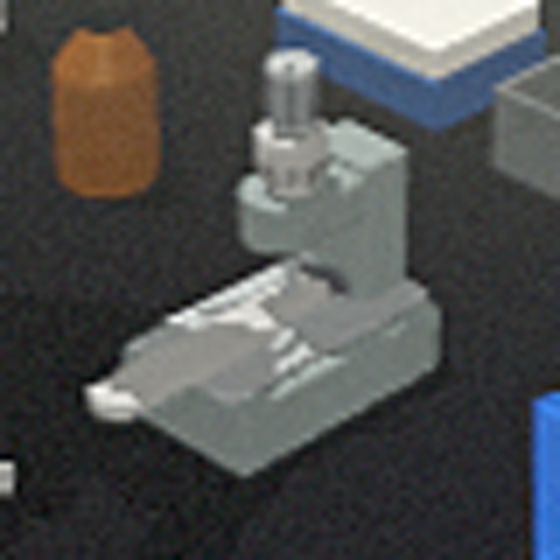

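View pics/t21f.png

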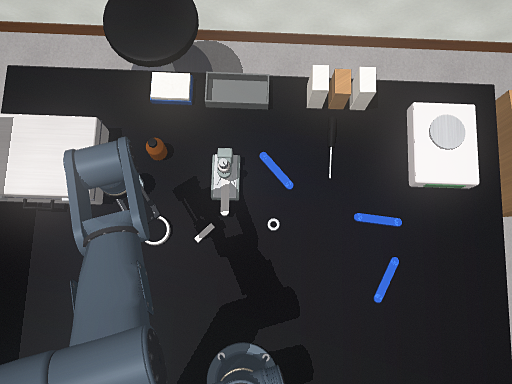

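The last joint has come to the edge of its range (2.854), so I'll turn it back and measure the tail.

jog_arm([
  [[0,0,6,0,0,0,-1],[0,0,12,0,0,0,-1],[0,0,20,0,0,0,-1],[0,0,20,0,0,0,-1]],
])

```text
time: 26.55
position: [0.4751, 0.2775, 0.3078]
tool_rot: [0.211, 0.678, -0.664, -0.233]
ft_force: [0.7, -1.1, 0.1]
grip_width: 0.0867
```

```bash
python3 - <<'E'
from h import *
st()
g=lambda u,v:(190+u/6.6-.42,140+v/6.6-.42)
t=back("top",g(229,501),.049);print("tail",t)
print("bar edges",back("top",g(205,420),.053),back("top",g(257,420),.053))
for u in (160,300):print("table front",back("top",g(u,384),.045))
print("cap",back("top",g(219,147),.182))
E
```

```text
t 26.55 p [0.4751 0.2775 0.3078] y [-0.0236  0.0282 -0.9993] z [-0.5973 -0.802  -0.0085] F [ 0.73 -1.06  0.11] M [ 0.019  0.09  -0.067] w 0.0867 q [0.306 0.338 1.507 0.035 1.311 2.508]
tail [0.47389045 0.07137664 0.049     ]
bar edges [0.51005843 0.08371926 0.053     ] [0.51089323 0.06014987 0.053     ]
table front [0.52741234 0.10556639 0.045     ]
table front [0.52969857 0.04162244 0.045     ]
cap [0.60444124 0.07485381 0.182     ]
```

The overhang is 54.7 mm and the tail is 130.5 mm before the axis, as required. The cap has slipped and been let go, and the arm is clear, so I'm handing in.

```bash
python3 -c "
from rig import *
print(hand_in())"
```

```text
the job is handed in; nothing more can be done
None
```

The bar is seated against the stop and clamped under the spindle, and the job was handed in at about 26.6 s of the 72 s allowed.

- **Seating:** I laid the plain round-ended bar on the table and slid it between the guides to the stop, with at most about 5 N read at the wrist. A light nudge on its tail, about 2 N, was blocked, so the end was at the stop.
- **Clamping:** I turned the cap clockwise; the thimble followed for about 210°, then the cap slipped. I stopped at about 90° of slip and let go.
- **Last checks:** The last wrist picture showed the cap line and the thimble mark about 90° apart after release. The final top view puts the bar's tail about 55 mm beyond the table's front edge and 130.5 mm before the spindle axis, against the 55 and 130 mm expected.
- **Bystanders:** In the final top view the visible ones looked where they were. The beaker and part of the tape were hidden behind the arm, so I couldn't check those two.
- **What disagreed:**
  - The cameras differed by about 2 mm on where the axis is, and an earlier wrist view gave 55.8 mm overhang.
  - While retreating, the last joint read 2.854 rad, right at its stated 2.85 limit. I turned it back to 2.51 before handing in.

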